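Open the bayonet cover of the inclined line filter

TASK

The filter with the red cover is due for service. First shut its valve by turning the red lever right round to its stop, then press the red cover in, give it a quarter turn anticlockwise to free it and draw it out. Lay it flat in the empty tray, bar upward, without dropping it; leave the blue filter and everything else as they are.

Things in the scene. Friction and masses are not known exactly. Their poses are not given: they have to be found in the camera images.
- red_grip (a point): Red bayonet cover of the filter that is due: centre of its upright grip bar (46 mm long along x, 14 wide along y, 32 high). z is the cover's axis, pointing out of the barrel. The point lies on the axis, 16 mm above the disc's top face and 16 mm below the bar's top.
- red_cover: The same red cover, one rigid 120 g piece: origin on the axis at its flat underside, 25 mm below red_grip. Disc 50 mm in diameter, 9 thick; two steel lugs along x, 17 mm wide, 6 thick, reach 33 mm from the axis at the disc's lower edge. Spring under it: about 5 N when locked, 10 N pressed in 8 mm.
- red_port: Fixed aluminium barrel, 84 mm diameter, red band, that holds the red cover; origin at the centre of its open rim, z along its axis outward, inclined 29 degrees from vertical towards the robot's side. The locked cover's bar lies along this x, its underside 11 mm below the rim. Freed, the bar lies along this y.
- red_rim (a point): Same point as red_port's origin. To free the cover press it in along the axis by 6 mm or more (7 to 9 is good, 10 is the end), keep it pressed and turn it 90 degrees anticlockwise seen looking onto the cover (a stop comes some 8 degrees later); let up and it rises about 6 mm through two slots, then draw it straight out. Not pressed, it is blocked after a few degrees.
- red_valve (a joint): Shut-off lever beside the red filter, angle in rad: 0 open (lever in line with the pipe), 1.57 shut (lever square to the pipe, pointing to the robot's side); turns clockwise seen from above, stays where it is left, takes about 0.12 N m.
- red_stem (a point): Pivot of the red lever (vertical axis), at the lever's mid-thickness, 64 mm above the bench.
- red_tip (a point): Outer end of the red lever, 62 mm from the pivot and at the same height. The lever is a flat bar 14 mm wide and 8 mm thick; there is free space below it for 40 mm beyond 45 mm from the pivot.
- blue_grip (a point): Blue cover of the other filter, the same shape; must stay locked. Its unit is the same as the red one and the two may stand either way round.
- blue_port: Barrel of the blue filter, as the red one.
- blue_valve (a joint): Lever of the blue filter (0 open, 1.57 shut); must be left as it is. Behind each barrel (away from the robot) stands a pressure gauge: a 48 mm dial, top 162 mm above the bench, about 75 to 90 mm behind the rim's centre and 20 mm to the left.
- empty_tray: Empty grey open tray, 130 mm along x, 150 mm along y, 34 mm high, walls 4 mm, inner floor 5 mm above its origin (centre of its underside). Fixed to the bench.
- full_tray: Tray of the same size with the bush and the nut in it; the two trays may stand either way round.
- gauge_stand: Height-gauge stand, fixed to the bench: a base 50 mm square and a steel column 180 mm high with a 50 mm pointer to its -x side 130 mm up; origin under its centre. Stands between the filters and the trays; go round or over it.
- bush: Bystander: brass bush, 36 mm across, 22 high, lying in the full tray. Leave alone.
- nut: Bystander: dark steel hexagon nut, 39 mm across corners, 16 high, lying in the full tray. Leave alone.
- caliper: Bystander: steel vernier caliper lying flat, 190 mm long along its x, 67 wide, 7 high. Leave alone.
- oil: Bystander: yellow oil bottle, 52 mm diameter, 130 high. Leave alone.
- driver: Bystander: screwdriver with orange handle lying along its x, about 200 mm long. Leave alone.
- spanner: Bystander: steel spanner lying along its x, about 180 mm long, 8 high. Leave alone.
- mug: Bystander: white mug, 76 mm diameter, 85 high, handle on its +y side. Leave alone.
Things that resemble listed ones, but are neither listed nor needed, are in the scene too. What is shaped like the empty_tray but pink is not meant. There is more than one size of the red_cover; the one meant has the size given above.

How it is judged:
By the outcome, as a careful person would: the job done as asked, in the order asked, and still so for the second after the job is handed in, with the robot touching nothing.
It also fails if it takes over 67 s, if anything falls off the work surface, if the arm or the gripper's body presses on something with over 40 N, if the wrist force passes 120 N, or if a joint passes its speed limit or range.

ROBOT

A 7-joint arm with a two-finger parallel gripper is mounted at the origin on the work surface. World frame = base frame: x ahead of the robot, y to its left, z up, the work surface at z = 0. Lengths are in m, angles in rad, forces in N, time in s.
With the tool pointing down it reaches from about 0.375 to 0.925 m from the base axis. Payload 3.1 kg.
Tool frame: the origin (TCP) lies at the centre of the arm's flange, where the gripper is bolted on; the fingertips stand 173 mm ahead of it and the grasp point (between the pads) lies 155 mm ahead of it; z points along the fingers, x is the direction in which the jaws open and shut, and the axes are right-handed (so a half turn about z gives the same grasp; the last joint's range is limited). The gripper opens to 85 mm and grips with 20 to 120 N. Pads are 22 mm wide; open, the fingers measure 114 mm over their backs; the gripper's body (76 mm by 85 mm) begins 54 mm behind the grasp point. The pads swing forward as they close: fully open they stand 13 mm farther back than shut.
Start: joints at [1.195, 0.383, 0.044, 1.598, -0.018, 1.161, -0.05], TCP at [0.178, -0.625, 0.405] pointing down, gripper open.
Joint ranges: [-2.61, 2.61], [-0.41, 2.15], [-1.48, 1.57], [0, 2.5], [-1.57, 4.71], [0.05, 1.97], [-2.85, 2.85]. Speed limits (rad/s): [2.79, 2.79, 3.14, 3.14, 3.14, 3.14, 3.14].

INTERFACE

Orientations are given as a rotation vector (axis times angle).
In Python, from workcell import get_obs, camera, hand_in gives the robot as it stands.
- The arm moves only by the shell command python3 -m creep 'ROWS' [FORCE]. ROWS is a JSON object of lists of equal length, an entry for each row: "grip": the closure, from -1 (fully open) to 1 (shut), so that 0 is half open; "offset": the shift along the tool's x, y, z as a fraction of full scale, a list of three; "twist": the turn, a rotation vector about the tool's x, y, z as a fraction of full scale, a list of three. A call has 1 to 10 rows; each row is the pose to reach, as a shift and turn from the pose commanded when the call began, along the tool's axes at that moment; what a row does not reach only later rows make up. Full scale, the value 1, is 250 mm for a shift and 0.5 rad for a turn. A row lasts 1/12 s, in which the tool goes at most 41.7 mm and 7.16 degrees, less where a joint would pass 70% of its speed; a pose out of reach is approached as far as the arm can. A call with a number of a shift or a turn outside -1 to 1 is refused whole. A call with a gripper value outside its range is refused whole. The fingers move at their own pace and stop on an object; FORCE is the grip in N (left out, the last holds). Time passes only in rows, so rows that repeat a pose let the fingers close. It gives the time, the measured TCP pose, the force and the opening at its end, in the units of the state.
- get_obs(): the state, without advancing time (a new reading comes with each control period).
- camera(name): name is "side" or "top"; returns a dict with "img" (480x640x3 uint8, red, green, blue), "range_z" (480x640 float32, m along the optical axis (not along the pixel's ray), 0 where there is no reading), "fx", "fy", "cx", "cy" (pixels), "dist" ([k1, k2, p1, p2, k3] as OpenCV has them; the pictures are not rectified), "position" and "attitude" of the camera in the world. Camera axes: x right, y down, z forward; pixel columns grow to the right and rows downward; lengths in m; the calibration is good to about 2 mm. A picture is of the moment at which its call begins.
- hand_in(): hands the job in, once; it reports no verdict.
The state is a dict: "time": time; "joint_pos": joint angles; "joint_vel": joint speeds; "tau": joint torques, N m; "position": TCP position; "orientation": TCP orientation; "contact_force": force on the tool from outside, world axes, zero at the start; "ft_torque": the same for the moment, N m; "opening": opening from 0.0 (shut) to 1.0 (fully open).
Only numpy, scipy, OpenCV 4.12 (cv2) and the standard library are available. Lean on these libraries where they do the work, as an engineer would, in place of code of your own. Each camera call takes 0.05 s, during which the arm holds its last target.

## Working session

There is one attempt and no reset: what is moved stays moved. The work goes in short steps, Python scripts to look and compute and a shell command to move; the robot and the scene stay as the last step left them, time stands still between calls to the robot, and variables do not carry over. Pictures are saved under pics/ and viewed, and the job is handed in when it is done.

```bash
ls; mkdir -p pics
python3 - <<'E'
from workcell import get_obs,camera
import cv2,numpy as np
o=get_obs(); print(o)
for n in("side","top"):
    c=camera(n); cv2.imwrite(f"pics/{n}0.png",c["img"][:,:,::-1])
    np.savez(f"{n}0.npz",**c)
    print(n,{k:c[k] for k in c if k not in("img","range_z")})
E
```

```text
pics
{'time': 0.0, 'joint_pos': array([ 1.19521386,  0.38381387,  0.04382897,  1.5996247 , -0.0179287 ,
        1.16117952, -0.04991406]), 'joint_vel': array([ 0.00160338,  0.00067503,  0.00013555, -0.0020952 , -0.00285347,
       -0.00048097, -0.00019013]), 'tau': array([-3.57242225e-04, -4.33463287e+01,  1.02444973e+00, -2.49512941e+01,
        1.06806672e-02,  1.13146272e-02, -3.91446832e-06]), 'position': array([ 0.17813002, -0.62459075,  0.40327661]), 'orientation': array([-2.50645715,  1.89152717,  0.00340334]), 'contact_force': array([ 0.64496842,  0.15524059, -0.93529856]), 'ft_torque': array([-0.04913703, -0.02123865,  0.03511415]), 'opening': 0.998397456899819}
side {'fx': 536.1506759968695, 'fy': 536.1506759968695, 'cx': 324.12458064837597, 'cy': 240.46325934494675, 'dist': array([-0.15843628,  0.        ,  0.        ,  0.        ,  0.        ]), 'position': array([0.14581058, 0.6752446 , 0.79705561]), 'attitude': array([-0.67324044,  2.62883222, -1.17122224])}
top {'fx': 499.2547999941981, 'fy': 499.2547999941981, 'cx': 320.1922102261053, 'cy': 237.4875234413406, 'dist': array([-0.09742279,  0.        ,  0.        ,  0.        ,  0.        ]), 'position': array([ 0.33930333, -0.02235816,  1.2053656 ]), 'attitude': array([-2.15722311,  2.12375761, -0.1556098 ])}
```

View pics/side0.png

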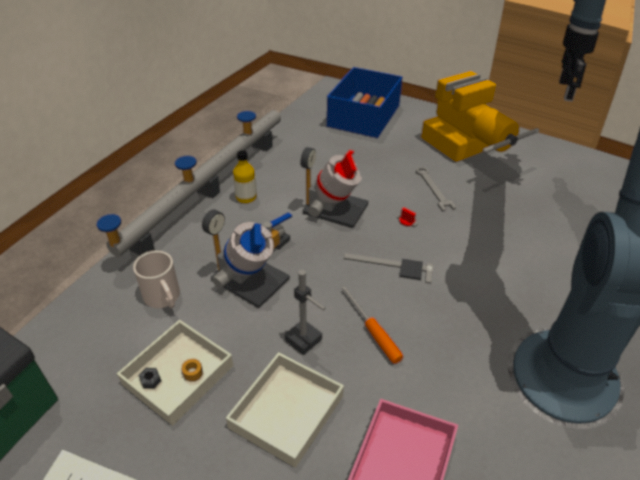

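View pics/top0.png

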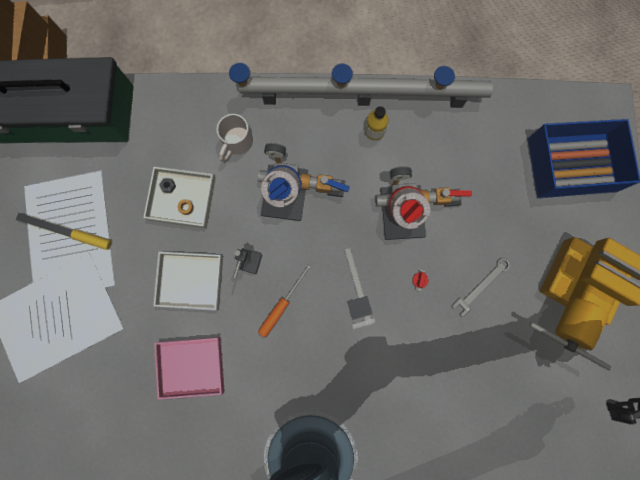

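The top view shows the red filter at (408,210), with its lever tip at (470,193). The blue filter is at (281,187) and the gauge stand at (248,260). Of the trays, the empty grey one is at (188,281), the full one at (180,197) and a pink one at (188,367). There is a small loose red cover at (420,280). Red cover candidates: the one in the barrel at (410,210) and the loose one at (420,280). The one meant is in the barrel; I'll check its size.

```bash
cat > h.py <<'E'
import numpy as np,cv2
from scipy.spatial.transform import Rotation as R
def load(f): return dict(np.load(f))
def pts(c):
    K=np.array([[c['fx'],0,c['cx']],[0,c['fy'],c['cy']],[0,0,1.]])
    v,u=np.mgrid[0:480,0:640]
    n=cv2.undistortPoints(np.stack([u,v],-1).reshape(-1,1,2).astype(float),K,c['dist']).reshape(480,640,2)
    z=c['range_z'][...,None]
    P=np.concatenate([n*z,z],-1)@R.from_rotvec(c['attitude']).as_matrix().T+c['position']
    P[c['range_z']<=0]=np.nan
    return P
def ray(c,uv):
    K=np.array([[c['fx'],0,c['cx']],[0,c['fy'],c['cy']],[0,0,1.]])
    n=cv2.undistortPoints(np.array(uv,float).reshape(-1,1,2),K,c['dist'])[:,0]
    d=np.c_[n,np.ones(len(n))]@R.from_rotvec(c['attitude']).as_matrix().T
    return c['position'],d/np.linalg.norm(d,axis=1)[:,None]
def onz(c,uv,z):
    o,d=ray(c,uv); return o+d*((z-o[2])/d[:,2])[:,None]
E
python3 - <<'E'
from h import *
np.set_printoptions(precision=4,suppress=True)
for n in("top","side"):
    c=load(n+"0.npz"); P=pts(c); print(n,'valid',np.isfinite(P[...,0]).mean())
    h=cv2.cvtColor(c['img'],cv2.COLOR_RGB2HSV)
    g=P[300:330,380:420] if n=='top' else P[330:350,420:440]
    print('bench z',np.nanmedian(g[...,2]),np.nanstd(g[...,2]))
    m=((h[...,0]<6)|(h[...,0]>174))&(h[...,1]>170)&(h[...,2]>90)
    k,l,s,ce=cv2.connectedComponentsWithStats(m.astype(np.uint8))
    for i in range(1,k):
        if s[i,4]>12:
            q=P[l==i]; q=q[np.isfinite(q[:,0])]; print(ce[i],s[i],len(q),np.median(q,0),q.min(0),q.max(0))
    x0,y0,x1,y1=(365,150,485,250) if n=='top' else (290,140,380,230)
    cv2.imwrite(f'pics/{n}_red.png',cv2.resize(c['img'][y0:y1,x0:x1,::-1],None,fx=6,fy=6,interpolation=cv2.INTER_CUBIC))
E
```

```text
top valid 0.9957063802083334
bench z 3.2388980864661576e-05 0.0023830139749673137
[398.7778 190.    ] [392 187  16  10  18] 18 [ 0.6229 -0.1924  0.0949] [ 0.6076 -0.2116  0.0887] [ 0.6278 -0.1778  0.1007]
[460.6224 192.9592] [450 191  21   5  98] 98 [ 0.6229 -0.3436  0.0678] [ 0.6171 -0.3666  0.0621] [ 0.6286 -0.3188  0.0742]
[410.9362 210.255 ] [401 200  22  23 298] 296 [ 0.5656 -0.2131  0.1279] [ 0.5385 -0.2398  0.1057] [ 0.5906 -0.1936  0.1555]
[415.8269 278.8269] [413 273   7  13  52] 52 [ 0.4239 -0.2462  0.0063] [ 0.4089 -0.2538 -0.0003] [ 0.4384 -0.238   0.0133]
[422.8409 280.    ] [419 273   9  14  88] 88 [ 0.4198 -0.2581  0.0307] [ 0.4055 -0.2732 -0.0015] [ 0.4367 -0.2483  0.0365]
side valid 0.9962109375
bench z -0.0007133811180389249 0.0014762843872164141
[345.9123 166.2658] [334 151  22  28 365] 360 [ 0.5609 -0.2113  0.127 ] [ 0.5346 -0.3686  0.0623] [ 0.6223 -0.1945  0.1535]
[326.6944 190.8704] [317 176  27  24 108] 108 [ 0.5894 -0.1782  0.0744] [ 0.5555 -0.1981  0.0569] [ 0.6214 -0.1713  0.0926]
[406.878  217.0098] [399 208  16  18 205] 205 [ 0.4175 -0.2513  0.0159] [ 0.4005 -0.2637  0.0008] [ 0.4355 -0.2369  0.0343]
```

```bash
ls pics
```

```text
side0.png
side_red.png
top0.png
top_red.png
```

View pics/top_red.png

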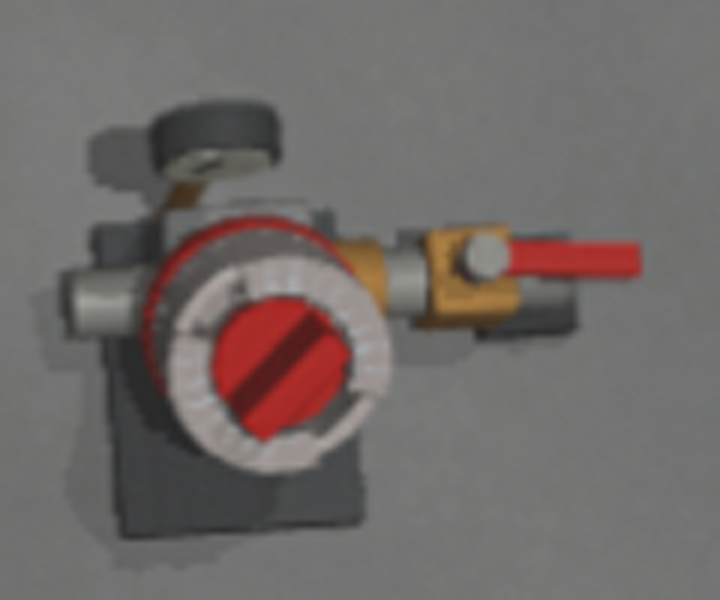

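View pics/side_red.png

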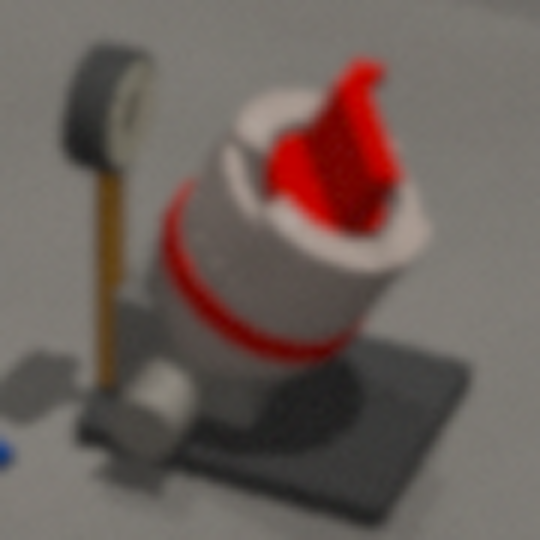

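```bash
cat > fit.py <<'E'
from h import *
from scipy.optimize import least_squares
np.set_printoptions(precision=4,suppress=True)
def axis(ps,t=np.radians(29)): return np.array([np.sin(t)*np.cos(ps),np.sin(t)*np.sin(ps),np.cos(t)])
def fitport(ns,c0,box=0.06):
    Q=[]
    for n in ns:
        c=load(n); P=pts(c).reshape(-1,3); h=cv2.cvtColor(c['img'],cv2.COLOR_RGB2HSV).reshape(-1,3)
        k=np.isfinite(P[:,0])&(np.linalg.norm(P-c0,axis=1)<box)&(h[:,1]<80)&(h[:,2]>90)&(P[:,2]>0.05); Q.append(P[k])
    print([len(q) for q in Q])
    out=[]
    for Z in Q+[np.vstack(Q)]:
        def f(p,full=False):
            n=axis(p[3]); d=Z-p[:3]; a=d@n; r=np.linalg.norm(d-np.outer(a,n),axis=1)
            e1=np.where((r>0.024)&(r<0.044),abs(a),np.hypot(a,np.maximum(r-.042,np.maximum(.026-r,0)))); e2=np.where(a<0.002,abs(r-.042),1)
            return np.minimum(np.minimum(e1,e2),0.01)
        b=None
        for ps in np.radians([150,165,180,195,210]):
            s=least_squares(f,np.r_[c0,ps],loss='soft_l1',f_scale=.002,x_scale=[.01,.01,.01,.1],diff_step=1e-4)
            if b is None or s.cost<b.cost:b=s
        print(b.x[:3],np.degrees(b.x[3]),'medres',np.median(f(b.x)),len(Z)); out.append(b.x)
    return out
if __name__=='__main__':
    fitport(['top0.npz','side0.npz'],np.array([.563,-.211,.115]))
    # bar top
    for n in('top','side'):
        c=load(n+'0.npz');P=pts(c);h=cv2.cvtColor(c['img'],cv2.COLOR_RGB2HSV)
        m=((h[...,0]<6)|(h[...,0]>174))&(h[...,1]>150)&(h[...,2]>60)&(np.linalg.norm(P-[.56,-.213,.13],axis=-1)<.05)
        q=P[m]; v,u=np.nonzero(m)
        nn=axis(np.pi); a=(q-[.563,-.211,.115])@nn
        print(n,len(q),np.histogram(a,bins=np.arange(-.02,.05,.005)))
        t=a>a.max()-.006; print(q[t].mean(0),a.max())
E
python3 fit.py
```

```text
[674, 584]
[ 0.5685 -0.2182  0.1178] 185.99678365767352 medres 0.0013197619980247755 674
[ 0.5631 -0.2196  0.1174] 185.5433633097549 medres 0.0010075936683833176 584
[ 0.5663 -0.22    0.1175] 186.21474381016364 medres 0.0016768913630831653 1258
top 368 (array([  0,   0,   5, 115,  35,  21,  18,  17,  18,  72,  67,   0,   0,
         0]), array([-0.02 , -0.015, -0.01 , -0.005,  0.   ,  0.005,  0.01 ,  0.015,
        0.02 ,  0.025,  0.03 ,  0.035,  0.04 ,  0.045,  0.05 ]))
[ 0.554  -0.2164  0.1452] 0.034498905390888526
side 361 (array([ 0,  0,  5, 42, 79, 32, 37, 30, 26, 33, 74,  3,  0,  0]), array([-0.02 , -0.015, -0.01 , -0.005,  0.   ,  0.005,  0.01 ,  0.015,
        0.02 ,  0.025,  0.03 ,  0.035,  0.04 ,  0.045,  0.05 ]))
[ 0.5505 -0.2177  0.1451] 0.03550250613140676
```

Run:
```python
from fit import *
c0=np.array([.566,-.2195,.1175]); n=axis(np.radians(186))
# frame e1: horizontal perpendicular; e2 = n x e1
e1=np.cross([0,0,1],n);e1/=np.linalg.norm(e1);e2=np.cross(n,e1);print('n',n,'e1',e1,'e2',e2)
for nm in('top','side'):
    c=load(nm+'0.npz');P=pts(c);h=cv2.cvtColor(c['img'],cv2.COLOR_RGB2HSV)
    m=((h[...,0]<6)|(h[...,0]>174))&(h[...,1]>150)&(h[...,2]>60)&(np.linalg.norm(P-[.56,-.213,.13],axis=-1)<.05)
    a=(P-c0)@n
    for lo,hi in((.008,.024),(.024,.04)):
        q=P[m&(a>lo)&(a<hi)]; X=np.c_[(q-c0)@e1,(q-c0)@e2].astype(np.float32)
        r=cv2.minAreaRect(X*1000); vx,vy,x,y=cv2.fitLine(X*1000,cv2.DIST_HUBER,0,.01,.01).ravel()
        print(nm,lo,len(X),r,'line ang',np.degrees(np.arctan2(vy,vx)),x,y,'mean',X.mean(0)*1000, 'a',np.median((q-c0)@n))
    # disc
    # lever
c=load('top0.npz')
print('lever stem/tip at z=.064', onz(c,[[446,192.5],[471.5,193],[457,193]],.068))
P=pts(c);
h=cv2.cvtColor(c['img'],cv2.COLOR_RGB2HSV)
m=((h[...,0]<6)|(h[...,0]>174))&(h[...,1]>150)&(h[...,2]>60)&(P[...,1]<-.30)&(P[...,0]>.55)&(P[...,0]<.7)&(P[...,2]>.03)
v,u=np.nonzero(m);print('lever px',cv2.minAreaRect(np.c_[u,v].astype(np.float32)))
r=cv2.boxPoints(cv2.minAreaRect(np.c_[u,v].astype(np.float32)));print(r,onz(c,r,.068),np.nanmedian(P[m],0))
x=c['img'][175:210,430:480]; 
s=load('side0.npz');cv2.imwrite('pics/side_lev.png',cv2.resize(s['img'][140:230,300:400,::-1],None,fx=6,fy=6,interpolation=cv2.INTER_CUBIC))
```

```text
n [-0.4822 -0.0507  0.8746] e1 [ 0.1045 -0.9945  0.    ] e2 [0.8698 0.0914 0.4848]
top 0.008 58 ((-6.36412239074707, 8.963361740112305), (45.05959701538086, 9.352592468261719), 33.67766571044922) line ang 43.093643 -7.0207214 8.587858 mean [-6.066   9.0875] a 0.015777622560443773
top 0.024 140 ((-3.4631147384643555, 3.2592010498046875), (44.38713455200195, 16.499116897583008), 41.22883987426758) line ang 42.37097 -3.4413629 4.095587 mean [-3.2796  4.1709] a 0.02897375556469379
side 0.008 98 ((-5.6175384521484375, 0.2373046875), (46.617828369140625, 12.781414031982422), 51.24497604370117) line ang 45.548084 -7.6706553 0.29037002 mean [-8.3462 -1.2396] a 0.015050723278236568
side 0.024 110 ((-2.6137094497680664, -0.5860080718994141), (47.76239776611328, 15.492365837097168), 43.381744384765625) line ang 43.055584 -5.819942 0.3077754 mean [-4.5149  0.1124] a 0.0307854856319133
lever stem/tip at z=.064 [[ 0.6234 -0.3086  0.068 ]
 [ 0.6234 -0.3695  0.068 ]
 [ 0.6227 -0.3348  0.068 ]]
lever px ((460.5, 192.5), (21.0, 5.0), 0.0)
[[450. 195.]
 [450. 190.]
 [471. 190.]
 [471. 195.]] [[ 0.6175 -0.318   0.068 ]
 [ 0.6296 -0.3183  0.068 ]
 [ 0.6306 -0.3685  0.068 ]
 [ 0.6185 -0.3681  0.068 ]] [ 0.6232 -0.3397  0.0678]
```

Run:
```python
from fit import *
c=load('top0.npz')
# base plate: dark pixels
g=cv2.cvtColor(c['img'],cv2.COLOR_RGB2GRAY)
print(g[228:242:2,384:428:3]); 
cv2.imwrite('pics/plate.png',cv2.resize(c['img'][200:245,375:435,::-1],None,fx=12,fy=12,interpolation=cv2.INTER_CUBIC))
g2=cv2.GaussianBlur(g,(0,0),.7).astype(float)
E=[]
for u in range(390,422):
    col=g2[228:246,u]; d=np.diff(col); i=d.argmax()
    j=i+.5*(d[i+1]-d[i-1])/(2*d[i]-d[i-1]-d[i+1]) if 0<i<len(d)-1 else i
    E.append((u,228+j+.5))
E=np.array(E); W=onz(c,E,.008); 
vx,vy,x,y=cv2.fitLine((W[:,:2]).astype(np.float32),cv2.DIST_HUBER,0,.001,.001).ravel();print('plate front edge dir',np.degrees(np.arctan2(vx,-vy)),x,y)
# pipe line test: lever
h=cv2.cvtColor(c['img'],cv2.COLOR_RGB2HSV)
L=[]
r=c['img'].astype(float); w=np.clip(r[...,0]-r[...,1],0,None)
for u in range(452,470):
    ww=w[184:202,u]; L.append((u,(ww*np.arange(184,202)).sum()/ww.sum()))
W=onz(c,L,.068); vx,vy,x,y=cv2.fitLine((W[:,:2]).astype(np.float32),cv2.DIST_HUBER,0,.001,.001).ravel();print('lever dir',np.degrees(np.arctan2(vx,-vy)),x,y)
```

```text
[[ 52  64  64  65  64  64  64  82 123 118 104  78  75  74 117]
 [ 56  64  63  65  64  64  66  64  62  64  74  75  75  74 112]
 [ 54  64  65  64  64  65  64  65  64  71  75  75  74  76 110]
 [ 54  65  64  64  64  65  65  64  63  71  75  75  75  76 111]
 [ 80  65  65  65  64  65  66  65  64  74  74  72  70  67 110]
 [ 82  62  61  62  58  54  50  58  70  87  97 103 103 112 116]
 [101  99 101 101 102 104 104 110 117 117 116 117 116 116 116]]
plate front edge dir 4.3950944 0.5216494 -0.22161406
lever dir 179.70657 0.62354386 -0.3376927
```

View pics/plate.png

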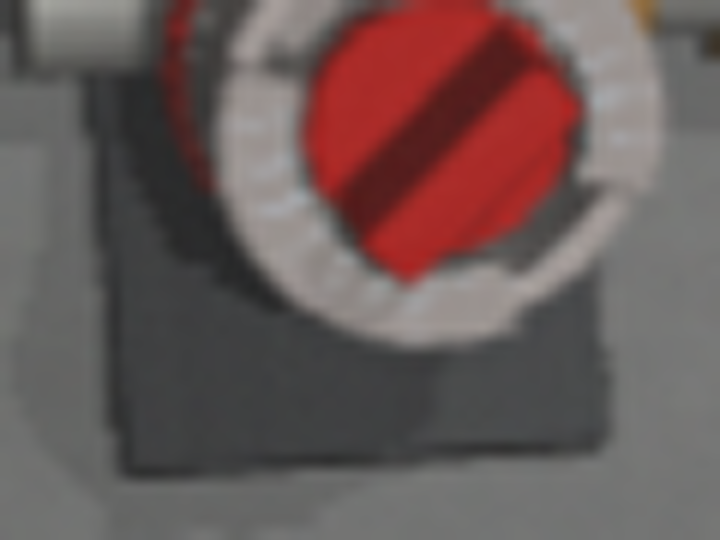

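View pics/side_lev.png

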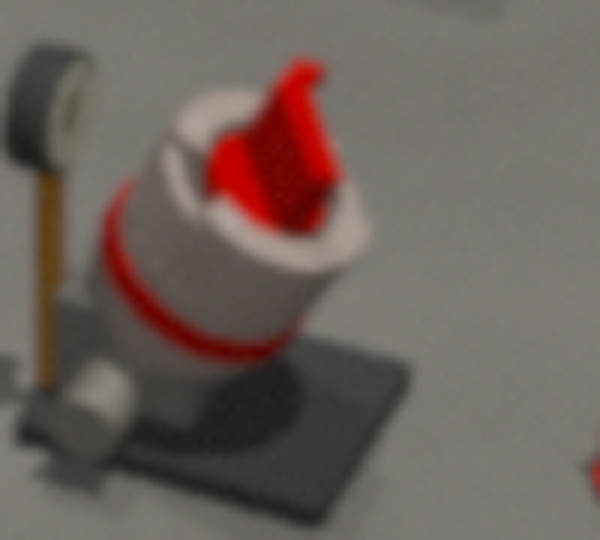

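Run:
```python
from fit import *
c=load('top0.npz');P=pts(c);s=load('side0.npz');Q=pts(s)
def mx(x0,x1,y0,y1):
    o=[]
    for A in(P,Q):
        k=(A[...,0]>x0)&(A[...,0]<x1)&(A[...,1]>y0)&(A[...,1]<y1); o.append(np.nanpercentile(A[k][:,2],99.5) if k.any() else None)
    return o
print('vice',mx(.25,.5,-.7,-.45),'push area',mx(.63,.7,-.4,-.33),'bluebox',mx(.5,.75,-.7,-.45))
print('stand',mx(.38,.5,.08,.2),'pipe',mx(.75,.9,-.5,.3))
# trays floor: bright low sat regions
h=cv2.cvtColor(c['img'],cv2.COLOR_RGB2HSV)
for nm,(u0,u1,v0,v1) in {'empty':(150,226,245,316),'full':(140,220,160,232)}.items():
    g=c['img'][v0:v1,u0:u1].min(-1); m=(g>150).astype(np.uint8)
    m=cv2.morphologyEx(m,cv2.MORPH_CLOSE,np.ones((5,5)))
    k,v=max(((len(x),x) for x in cv2.findContours(m,0,2)[0]),key=lambda t:cv2.contourArea(t[1]))
    r=cv2.minAreaRect(v+np.array([u0,v0])); b=cv2.boxPoints(r); W=onz(c,b,.034); print(nm,r,W,'ctr',W.mean(0),np.linalg.norm(W[1]-W[0]),np.linalg.norm(W[2]-W[1]))
    Pm=P[v0:v1,u0:u1][m>0]; print('med',np.nanmedian(Pm,0))
# stand: column
for nm,A in(('t',P),('s',Q)):
    k=(A[...,0]>.36)&(A[...,0]<.52)&(A[...,1]>.05)&(A[...,1]<.22)&(A[...,2]>.1); print(nm,A[k].mean(0),A[k].min(0),A[k].max(0))
```

```text
vice [np.float64(0.18772826735357181), np.float64(0.1866604835792718)] push area [np.float64(0.06796234300675016), np.float64(0.0033593608258422375)] bluebox [np.float64(0.10229166684128936), np.float64(0.10030976761960592)]
stand [np.float64(0.18030003780505013), np.float64(0.17919942826700344)] pipe [np.float64(0.1309143805234461), np.float64(0.12933101190025809)]
empty ((186.51742553710938, 280.2153625488281), (62.86188507080078, 54.71387481689453), 3.5035314559936523) [[0.3486 0.3761 0.034 ]
 [0.4784 0.3759 0.034 ]
 [0.4718 0.2236 0.034 ]
 [0.3431 0.226  0.034 ]] ctr [0.4105 0.3004 0.034 ] 0.12982956170030197 0.15239028318554493
med [0.4115 0.3027 0.0051]
full ((177.489990234375, 195.56997680664062), (61.37686538696289, 52.46732711791992), 8.13010311126709) [[0.5602 0.4146 0.034 ]
 [0.6907 0.4058 0.034 ]
 [0.6697 0.2528 0.034 ]
 [0.5409 0.2641 0.034 ]] ctr [0.6154 0.3343 0.034 ] 0.13078038289783445 0.15443120947262928
med [0.6169 0.3352 0.0054]
t [0.4507 0.1566 0.1461] [0.4131 0.1435 0.124 ] [0.4731 0.1721 0.1835]
s [0.4494 0.1608 0.1413] [0.4079 0.1463 0.1001] [0.4695 0.172  0.1818]
```

```bash
cat > w.py <<'E'
import sys
from h import *
from workcell import get_obs
np.set_printoptions(precision=4,suppress=True)
def st(tgt=None,Rt=None):
    o=get_obs(); M=R.from_rotvec(o['orientation']).as_matrix()
    print('t',round(o['time'],2),'p',o['position'],'F',o['contact_force'],'T',o['ft_torque'],'op',round(o['opening'],3)); print('j',o['joint_pos']); print('axes',M[:,0],M[:,1],M[:,2])
    if tgt is not None: print('offset/.25:',M.T@(np.array(tgt)-o['position'])/.25)
    if Rt is not None: print('twist/.5:',R.from_matrix(M.T@Rt).as_rotvec()/.5)
    return o,M
if __name__=='__main__': st(*([[float(a) for a in sys.argv[1:4]]] if len(sys.argv)>3 else []))
E
python3 -m creep '{"grip":[1,1,1,1,1,1,1,1],"offset":[[-0.25,-1,0],[-0.25,-1,0],[-0.25,-1,0],[-0.25,-1,0],[-0.25,-1,0],[-0.25,-1,0],[-0.25,-1,0],[-0.25,-1,0]],"twist":[[0,0,0.555],[0,0,0.555],[0,0,0.555],[0,0,0.555],[0,0,0.555],[0,0,0.555],[0,0,0.555],[0,0,0.555]]}' 60; python3 w.py .6535 -.362 .30
```

```text
time: 0.77
position: [0.4075, -0.4916, 0.404]
orientation: [-2.231, 2.206, 0.001]
contact_force: [0.4, 1.3, 0.1]
opening: -0.001
t 0.77 p [ 0.4075 -0.4916  0.404 ] F [0.4311 1.3218 0.0736] T [ 0.0216 -0.0386 -0.0227] op -0.001
j [ 0.8358  0.3635 -0.0263  1.625   0.0057  1.154  -0.7502]
axes [ 0.0117 -0.9999 -0.0034] [-0.9999 -0.0117 -0.0025] [ 0.0025  0.0034 -1.    ]
offset/.25: [-0.5053 -0.9888  0.42  ]
```

```bash
python3 -m creep '{"grip":[1,1,1,1,1,1,1,1,1],"offset":[[-0.5,-0.99,0.2],[-0.5,-0.99,0.2],[-0.5,-0.99,0.2],[-0.5,-0.99,0.3],[-0.5,-0.99,0.42],[-0.5,-0.99,0.42],[-0.5,-0.99,0.42],[-0.5,-0.99,0.42],[-0.5,-0.99,0.42]],"twist":[[0,0,0.02],[0,0,0.02],[0,0,0.02],[0,0,0.02],[0,0,0.02],[0,0,0.02],[0,0,0.02],[0,0,0.02],[0,0,0.02]]}'; python3 w.py .6555 -.362 .224
python3 - <<'E'
from workcell import camera
import cv2,numpy as np
for n in("side","top"):
    c=camera(n); np.savez(f"{n}1.npz",**c)
    a=c['img'][100:260,260:460] if n=='side' else c['img'][130:250,370:530]
    cv2.imwrite(f"pics/{n}1.png",cv2.resize(a[:,:,::-1],None,fx=4,fy=4,interpolation=cv2.INTER_CUBIC))
E
```

```text
time: 1.52
position: [0.6505, -0.3674, 0.295]
orientation: [-2.217, 2.225, 0.011]
contact_force: [0.1, 0.2, -0.1]
opening: 0.001
t 1.52 p [ 0.6505 -0.3674  0.295 ] F [ 0.0827  0.203  -0.0598] T [-0.0103  0.0081  0.0559] op 0.001
j [ 0.5151  0.6649 -0.0832  1.4041  0.055   1.0817 -1.1513]
axes [-0.0039 -1.     -0.0054] [-1.      0.0038  0.0049] [-0.0048  0.0054 -1.    ]
offset/.25: [-0.0203 -0.0213  0.2841]
```

View pics/side1.png

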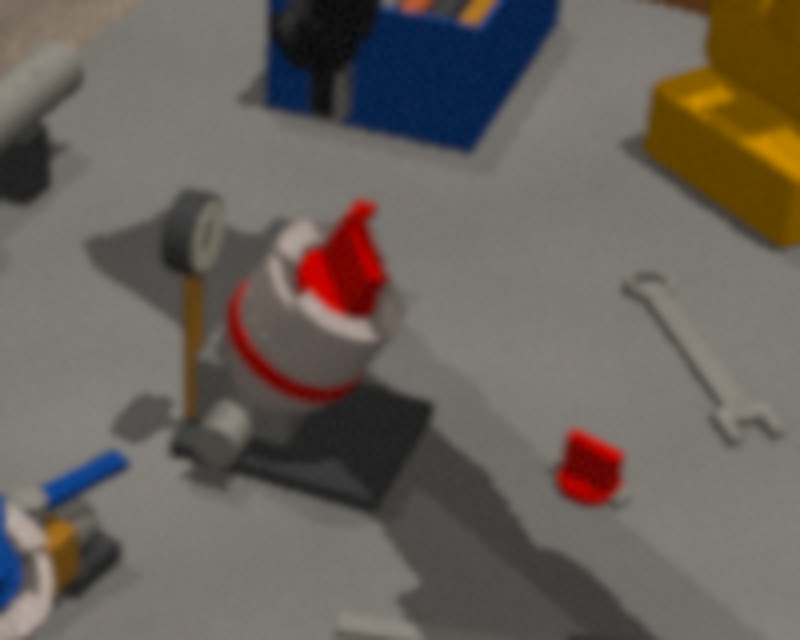

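View pics/top1.png

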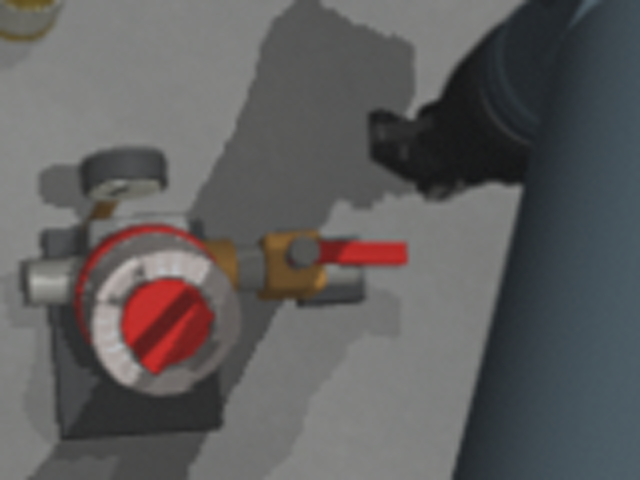

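```bash
python3 -m creep '{"grip":[1,1,1,1,1],"offset":[[-0.01,-0.01,0.15],[-0.01,-0.01,0.285],[-0.01,-0.01,0.285],[-0.01,-0.01,0.285],[-0.01,-0.01,0.285]],"twist":[[0,0,0],[0,0,0],[0,0,0],[0,0,0],[0,0,0]]}'; python3 w.py .6525 -.362 .224
python3 - <<'E'
from workcell import camera
import cv2,numpy as np
c=camera("top"); np.savez("top2.npz",**c)
a=c['img'][130:250,370:530]
cv2.imwrite("pics/top2.png",cv2.resize(a[:,:,::-1],None,fx=4,fy=4,interpolation=cv2.INTER_CUBIC))
from fit import *
S=np.array([.6235,-.307])
for th in (0,20,40,60,75,85.6,88):
    t=np.radians(th);d=np.array([-np.sin(t),-np.cos(t)]);m=np.array([np.cos(t),-np.sin(t)])
    print(th,S+.055*d+(.007+.011*abs(m[0])+.0145*abs(m[1]))*m)
E
```

```text
time: 2.03
position: [0.6507, -0.3717, 0.2311]
orientation: [2.207, -2.235, 0.006]
contact_force: [0.5, 0.5, -0.2]
opening: -0.0
t 2.03 p [ 0.6507 -0.3717  0.2311] F [ 0.4678  0.4695 -0.157 ] T [ 0.0152  0.0087 -0.0203] op -0.0
j [ 0.5146  0.7343 -0.0761  1.4313  0.0637  0.9751 -1.1613]
axes [-0.0129 -0.9999  0.003 ] [-0.9999  0.0129 -0.0021] [ 0.0021 -0.003  -1.    ]
offset/.25: [-0.0389 -0.0066  0.0284]
0 [ 0.6415 -0.362 ]
20 [ 0.6256 -0.3663]
40 [ 0.6071 -0.365 ]
60 [ 0.5884 -0.3562]
75 [ 0.5765 -0.3443]
85.6 [ 0.5704 -0.3335]
88 [ 0.5693 -0.3308]
```

View pics/top2.png

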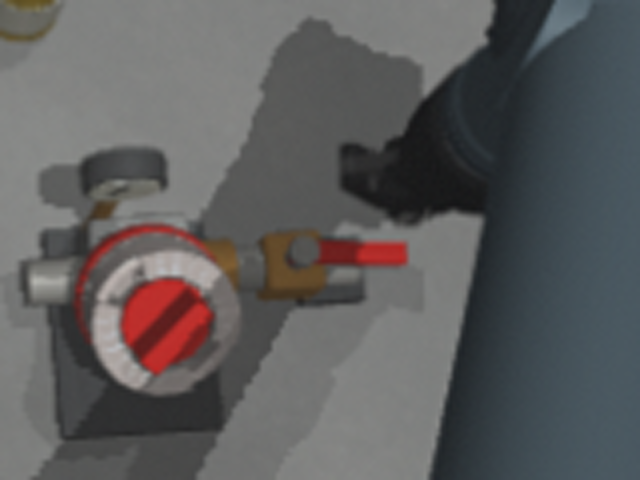

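```bash
python3 -m creep '{"grip":[1,1,1],"offset":[[-0.04,0,0.03],[-0.04,0,0.03],[-0.04,0,0.03]],"twist":[[0,0,0],[0,0,0],[0,0,0]]}'; python3 w.py .6525 -.362 .224; python3 -c "
from fit import *
print(onz(load('top2.npz'),[[456,169],[461,176],[455.5,175]],.06))"
```

```text
time: 2.33
position: [0.6524, -0.3571, 0.2219]
orientation: [-2.212, 2.229, -0.0]
contact_force: [-0.0, 0.6, 0.2]
opening: 0.005
t 2.33 p [ 0.6524 -0.3571  0.2219] F [-0.0027  0.6258  0.1706] T [ 0.0365  0.0551 -0.0188] op 0.005
j [ 0.5001  0.7364 -0.0806  1.45    0.0646  0.9571 -1.175 ]
axes [-0.0074 -1.     -0.0009] [-1.      0.0074 -0.0012] [ 0.0012  0.0009 -1.    ]
offset/.25: [ 0.0198 -0.0006 -0.0086]
[[ 0.6836 -0.3364  0.06  ]
 [ 0.6665 -0.348   0.06  ]
 [ 0.6687 -0.3347  0.06  ]]
```

```bash
python3 -m creep '{"grip":[1,1,1,1,1,1,1,1,1],"offset":[[0.015,0.04,0],[0.02,0.075,0],[0.025,0.107,0],[0.025,0.145,0],[0.02,0.181,0],[0.005,0.22,0],[-0.015,0.256,0],[-0.015,0.256,0],[-0.015,0.256,0]],"twist":[[0,0,0],[0,0,0],[0,0,0],[0,0,0],[0,0,0],[0,0,0],[0,0,0],[0,0,0],[0,0,0]]}'; python3 w.py .5704 -.3335 .222;python3 - <<'E'
from workcell import camera
import cv2,numpy as np
c=camera("top"); np.savez("top3.npz",**c)
a=c['img'][130:250,370:530]
cv2.imwrite("pics/top3.png",cv2.resize(a[:,:,::-1],None,fx=4,fy=4,interpolation=cv2.INTER_CUBIC))
E
```

```text
time: 3.08
position: [0.5857, -0.3554, 0.2207]
orientation: [2.207, -2.232, -0.003]
contact_force: [0.5, -0.6, 0.1]
opening: -0.002
t 3.08 p [ 0.5857 -0.3554  0.2207] F [ 0.5052 -0.5806  0.0927] T [0.0149 0.0133 0.0442] op -0.002
j [ 0.5448  0.6438 -0.0813  1.6174  0.0653  0.8859 -1.1435]
axes [-0.011  -0.9999  0.0003] [-0.9999  0.011   0.0033] [-0.0033 -0.0003 -1.    ]
offset/.25: [-0.087   0.0621 -0.0048]
```

View pics/top3.png

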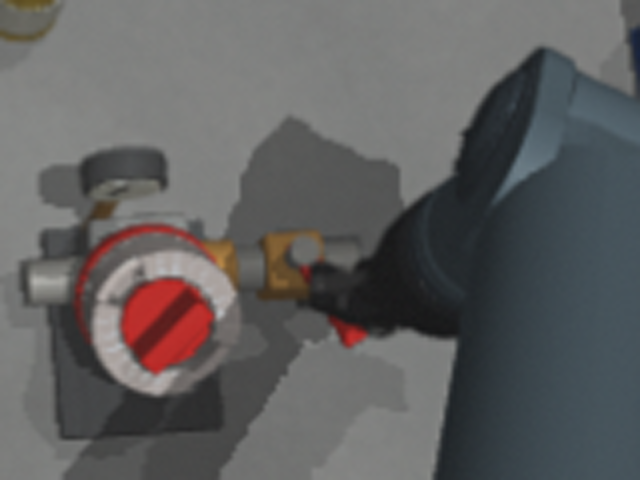

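```bash
python3 -m creep '{"grip":[1,1,1,1,1,1],"offset":[[-0.025,0.025,0],[-0.05,0.045,0],[-0.075,0.06,0],[-0.095,0.065,0],[-0.115,0.067,0],[-0.115,0.067,0]],"twist":[[0,0,0],[0,0,0],[0,0,0],[0,0,0],[0,0,0],[0,0,0]]}'; python3 w.py .5704 -.3335 .222;python3 - <<'E'
from workcell import camera
import cv2,numpy as np
c=camera("top"); np.savez("top4.npz",**c)
a=c['img'][130:250,370:530]
cv2.imwrite("pics/top4.png",cv2.resize(a[:,:,::-1],None,fx=4,fy=4,interpolation=cv2.INTER_CUBIC))
E
```

```text
time: 3.63
position: [0.5708, -0.3311, 0.2218]
orientation: [2.205, -2.231, 0.02]
contact_force: [5.0, -11.5, -6.4]
opening: -0.005
t 3.63 p [ 0.5708 -0.3311  0.2218] F [  5.0465 -11.4834  -6.3718] T [-2.4334 -1.1374 -0.0096] op -0.005
j [ 0.5238  0.6    -0.0819  1.6911  0.0731  0.8427 -1.1746]
axes [-0.0118 -0.9999  0.0121] [-0.9999  0.0118 -0.0061] [ 0.0059 -0.0122 -0.9999]
offset/.25: [ 0.0098  0.0016 -0.0008]
```

View pics/top4.png

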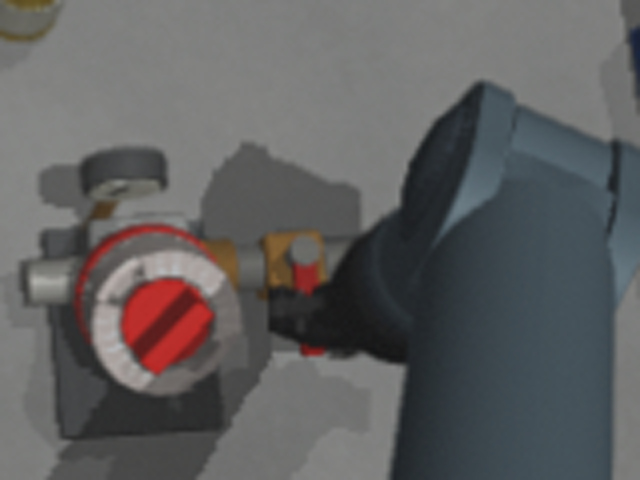

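Run:
```python
from fit import *
c=load('top4.npz');P=pts(c)
print(onz(c,[[437.5,205],[437.5,212],[452,213]],.05)); 
for v in (196,200,203,206,209,212,215,217):
    print(v,[ (u,np.round(P[v,u],3).tolist(),c['img'][v,u].tolist()) for u in (438,443,447,451)])
```

```text
[[ 0.597  -0.292   0.05  ]
 [ 0.58   -0.2916  0.05  ]
 [ 0.5782 -0.3263  0.05  ]]
196 [(438, [0.618, -0.293, 0.052], [98, 74, 43]), (443, [0.614, -0.301, 0.07], [84, 36, 36]), (447, [0.616, -0.312, 0.065], [128, 64, 62]), (451, [0.621, -0.326, 0.046], [97, 88, 76])]
200 [(438, [0.609, -0.294, 0.05], [121, 90, 50]), (443, [0.606, -0.302, 0.064], [88, 45, 33]), (447, [0.606, -0.311, 0.066], [137, 40, 38]), (451, [0.583, -0.295, 0.163], [69, 56, 41])]
203 [(438, [0.582, -0.273, 0.138], [32, 32, 34]), (443, [0.582, -0.284, 0.137], [36, 33, 34]), (447, [0.599, -0.311, 0.066], [88, 35, 34]), (451, [0.576, -0.294, 0.165], [27, 28, 27])]
206 [(438, [0.574, -0.271, 0.142], [46, 45, 45]), (443, [0.573, -0.281, 0.146], [48, 47, 48]), (447, [0.572, -0.289, 0.152], [45, 45, 46]), (451, [0.57, -0.294, 0.165], [31, 31, 30])]
209 [(438, [0.568, -0.272, 0.14], [34, 34, 35]), (443, [0.57, -0.285, 0.132], [38, 36, 38]), (447, [0.569, -0.292, 0.139], [36, 36, 36]), (451, [0.564, -0.295, 0.161], [28, 27, 28])]
212 [(438, [0.562, -0.272, 0.137], [31, 30, 31]), (443, [0.563, -0.284, 0.134], [31, 30, 31]), (447, [0.565, -0.295, 0.125], [29, 29, 30]), (451, [0.569, -0.31, 0.104], [29, 29, 31])]
215 [(438, [0.583, -0.304, 0.0], [87, 87, 86]), (443, [0.582, -0.316, 0.004], [67, 67, 66]), (447, [0.562, -0.3, 0.106], [27, 27, 26]), (451, [0.562, -0.31, 0.104], [28, 27, 28])]
217 [(438, [0.578, -0.305, -0.002], [92, 92, 91]), (443, [0.578, -0.317, -0.002], [92, 93, 92]), (447, [0.564, -0.309, 0.072], [106, 29, 28]), (451, [0.564, -0.318, 0.07], [60, 40, 40])]
```

```bash
python3 -m creep '{"grip":[1,1,1,1,-1,-1,-1,-1],"offset":[[0.08,0,0],[0.16,0,0],[0.18,0,-0.1],[0.18,0,-0.26],[0.18,0,-0.4],[0.18,0.2,-0.5],[0.18,0.3,-0.5],[0.18,0.4,-0.5]],"twist":[[0,0,0],[0,0,0],[0,0,0],[0,0,0],[0,0,0],[0,0,0],[0,0,0],[0,0,0]]}'; python3 w.py;python3 - <<'E'
from workcell import camera
import cv2,numpy as np
c=camera("top"); np.savez("top5.npz",**c)
a=c['img'][130:250,370:530]
cv2.imwrite("pics/top5.png",cv2.resize(a[:,:,::-1],None,fx=4,fy=4,interpolation=cv2.INTER_CUBIC))
c=camera("side"); np.savez("side5.npz",**c)
a=c['img'][100:260,260:460]
cv2.imwrite("pics/side5.png",cv2.resize(a[:,:,::-1],None,fx=4,fy=4,interpolation=cv2.INTER_CUBIC))
E
```

```text
time: 4.35
position: [0.4683, -0.3692, 0.3482]
orientation: [2.21, -2.231, 0.0]
contact_force: [-0.2, 0.5, -0.0]
opening: 0.569
t 4.35 p [ 0.4683 -0.3692  0.3482] F [-0.1812  0.4781 -0.0489] T [-0.0208  0.0454  0.056 ] op 0.569
j [ 0.664   0.3416 -0.0792  1.7799  0.0325  1.0214 -1.0082]
axes [-0.0097 -1.      0.001 ] [-1.      0.0097  0.0007] [-0.0007 -0.001  -1.    ]
```

View pics/top5.png

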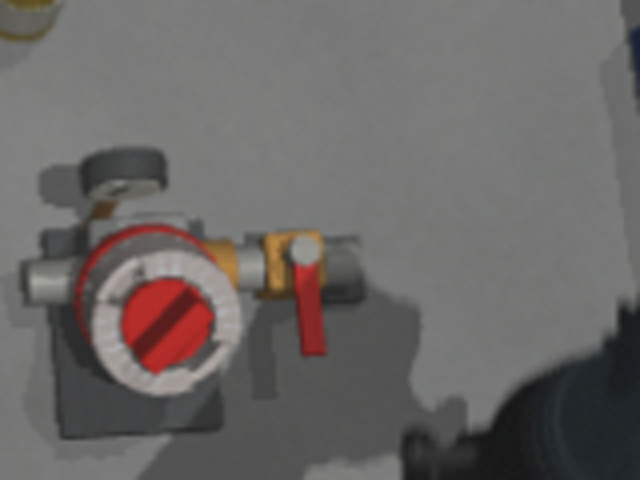

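View pics/side5.png

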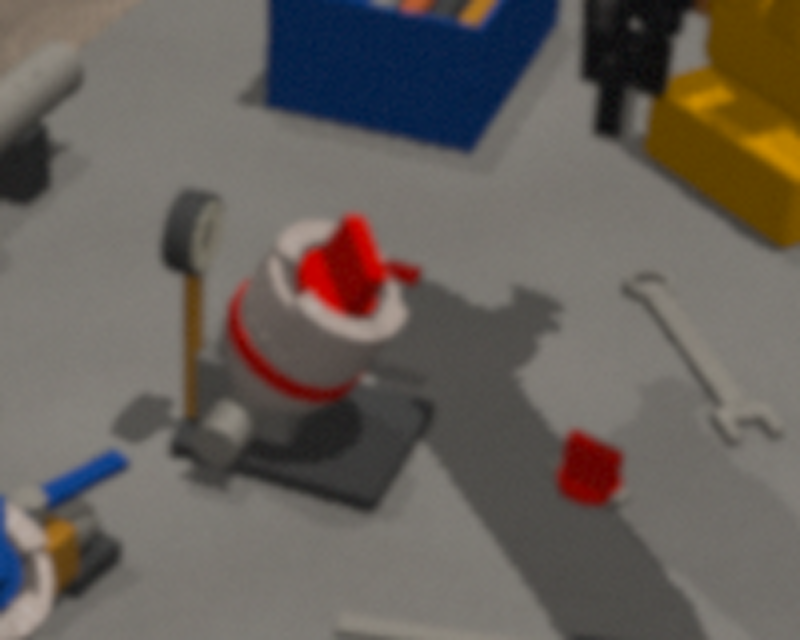

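The top crop shows the lever swung round. It now runs from the stem at (304,248) to the tip at (315,355), towards the robot. I'll measure its angle against the base and the plate yaw.

Run:
```python
from fit import *
c=load('top5.npz'); r=c['img'].astype(float); w=np.clip(r[...,0]-r[...,1]-20,0,None)
L=[]
for v in range(199,217):
    ww=w[v,440:456]; L.append(((ww*np.arange(440,456)).sum()/ww.sum(),v))
W=onz(c,L,.068);vx,vy,x,y=cv2.fitLine(W[:,:2].astype(np.float32),cv2.DIST_HUBER,0,.001,.001).ravel();print('lever dir (deg from -x)',np.degrees(np.arctan2(vy,vx)),x,y,W[0],W[-1])
# pipe direction: plate edge again & 
print(onz(c,[[446,192.5]],.072))
# rim refit with both epochs
fitport(['top0.npz','side0.npz','top5.npz','side5.npz'],np.array([.563,-.214,.115]))
```

```text
lever dir (deg from -x) 5.791116 0.5847607 -0.3102242 [ 0.6077 -0.3075  0.068 ] [ 0.5671 -0.3116  0.068 ]
[[ 0.6224 -0.3076  0.072 ]]
[674, 585, 702, 617]
[ 0.5685 -0.2181  0.1178] 185.99492407925797 medres 0.0013215480358174708 674
[ 0.5633 -0.2197  0.1174] 185.60946885458813 medres 0.0010049526827157346 585
[ 0.5687 -0.2181  0.118 ] 186.6646849521224 medres 0.0014164046170164566 702
[ 0.5634 -0.2198  0.1174] 185.68635234197436 medres 0.001102450982296048 617
[ 0.5664 -0.22    0.1174] 186.61792129428255 medres 0.001724495843708126 2578
```

```bash
cat > tgt.py <<'E'
from fit import *
psi=np.radians(185.5); n=axis(psi); c=np.array([.5665,-.218,.118])
e1=np.cross([0,0,1],n);e1/=np.linalg.norm(e1);e2=np.cross(n,e1)
def Rt(bar_deg):  # bar direction in e1,e2
    a=np.radians(bar_deg); b=np.cos(a)*e1+np.sin(a)*e2; p=np.cross(n,b)
    return np.c_[-p,np.cross(-n,-p),-n]
def T(h): return c+(.014+.155+h)*n   # h: grasp point above red_grip (locked)
E
python3 - <<'E'
from tgt import *; from w import st
print(Rt(43),T(.06),T(.006))
o,M=st(T(.066),Rt(43))
E
```

```text
[[-0.5713 -0.6638  0.4826]
 [-0.7402  0.6708  0.0465]
 [-0.3546 -0.3306 -0.8746]] [ 0.456  -0.2286  0.3183] [ 0.482  -0.2261  0.2711]
t 4.45 p [ 0.4649 -0.3701  0.3453] F [-0.2651 -0.2272 -0.5057] T [0.0571 0.0299 0.0414] op 0.737
j [ 0.6657  0.3426 -0.0762  1.7851  0.033   1.0221 -1.0094]
axes [-0.015  -0.9999 -0.0017] [-0.9999  0.015   0.0073] [-0.0073  0.0018 -1.    ]
offset/.25: [-0.5637  0.0549  0.0885]
twist/.5: [ 0.9386 -0.4661  1.3856]
```

```bash
python3 -m creep '{"grip":[0,0,0,0,0,0,0],"offset":[[-0.1,0.1,-0.1],[-0.2,0.1,-0.1],[-0.3,0.1,-0.1],[-0.3,0.1,-0.1],[-0.3,0.1,-0.1],[-0.3,0.1,-0.1],[-0.3,0.1,-0.1]],"twist":[[0.47,-0.233,0.69],[0.47,-0.233,0.69],[0.47,-0.233,0.69],[0.47,-0.233,0.69],[0.47,-0.233,0.69],[0.47,-0.233,0.69],[0.47,-0.233,0.69]]}'
python3 - <<'E'
from tgt import *; from w import st
o,M=st(T(.066),Rt(43))
E
```

```text
time: 5.03
position: [0.4465, -0.2945, 0.3707]
orientation: [-1.652, 2.375, -0.122]
contact_force: [-0.4, -0.4, 0.4]
opening: 0.504
t 5.03 p [ 0.4465 -0.2945  0.3707] F [-0.3872 -0.4392  0.4255] T [-0.0487  0.3064 -0.0055] op 0.504
j [ 0.6676  0.1682 -0.1178  1.9627 -0.2293  0.8485 -1.2353]
axes [-0.329  -0.932  -0.1523] [-0.9116  0.3555 -0.2066] [ 0.2467  0.0708 -0.9665]
offset/.25: [-0.2244  0.1083  0.2074]
twist/.5: [ 0.4606 -0.2254  0.7099]
```

```bash
python3 -m creep '{"grip":[0,0,0,0,0,0,0,0,0],"offset":[[-0.05,0.02,0.0],[-0.1,0.05,0.05],[-0.15,0.1,0.1],[-0.225,0.11,0.2],[-0.225,0.11,0.2],[-0.225,0.11,0.2],[-0.225,0.11,0.2],[-0.225,0.11,0.2],[-0.225,0.11,0.2]],"twist":[[0.46,-0.225,0.71],[0.46,-0.225,0.71],[0.46,-0.225,0.71],[0.46,-0.225,0.71],[0.46,-0.225,0.71],[0.46,-0.225,0.71],[0.46,-0.225,0.71],[0.46,-0.225,0.71],[0.46,-0.225,0.71]]}'
python3 - <<'E'
from tgt import *; from w import st
o,M=st(T(.066),Rt(43))
from workcell import camera
import cv2,numpy as np
for nm in('top','side'):
    c=camera(nm); np.savez(nm+"6.npz",**c)
    a=c['img'][130:250,370:530] if nm=='top' else c['img'][100:260,260:460]
    cv2.imwrite(f"pics/{nm}6.png",cv2.resize(a[:,:,::-1],None,fx=4,fy=4,interpolation=cv2.INTER_CUBIC))
E
```

```text
time: 5.78
position: [0.453, -0.2303, 0.3268]
orientation: [-1.086, 2.419, -0.225]
contact_force: [0.7, -0.3, -0.2]
opening: 0.5
t 5.78 p [ 0.453  -0.2303  0.3268] F [ 0.6881 -0.3139 -0.2049] T [-0.0749  0.4986  0.006 ] op 0.5
j [ 0.6363  0.1336 -0.1805  2.1463 -0.529   0.4791 -1.4093]
axes [-0.5723 -0.7391 -0.3552] [-0.6609  0.6721 -0.3338] [ 0.4854  0.0437 -0.8732]
offset/.25: [0.0002 0.0076 0.0118]
twist/.5: [-0.0084  0.0002 -0.0031]
```

View pics/side6.png

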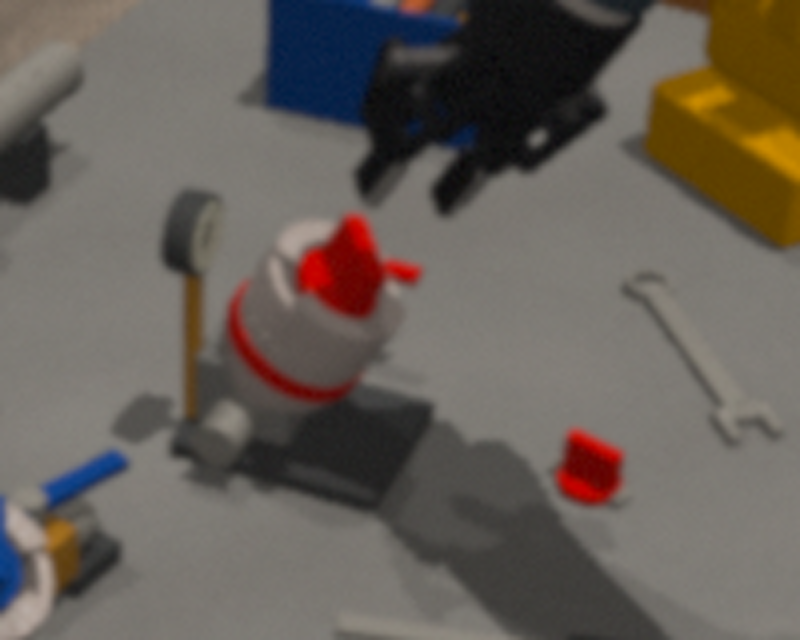

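View pics/top6.png

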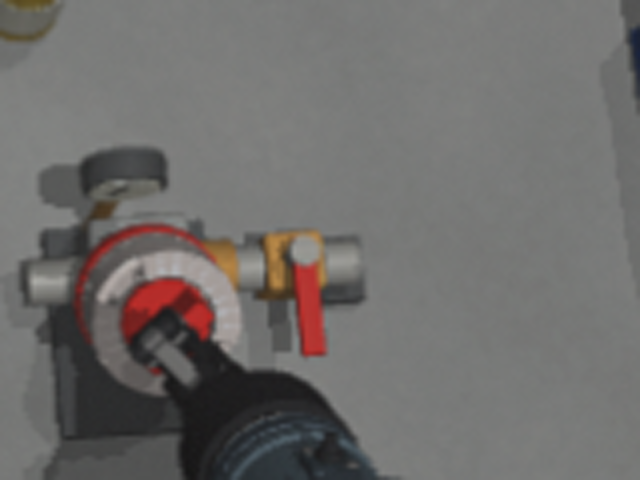

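```bash
python3 -m creep '{"grip":[0,0,0,0,0,0],"offset":[[0,0.006,0.07],[0,0.006,0.14],[0,0.006,0.2],[0,0.006,0.25],[0,0.006,0.25],[0,0.006,0.25]],"twist":[[0,0,0],[0,0,0],[0,0,0],[0,0,0],[0,0,0],[0,0,0]]}' 80
python3 - <<'E'
from tgt import *; from w import st
o,M=st(T(.006),Rt(43))
from workcell import camera
import cv2,numpy as np
for nm in('top','side'):
    c=camera(nm); np.savez(nm+"7.npz",**c)
    a=c['img'][160:240,370:470] if nm=='top' else c['img'][110:200,300:420]
    cv2.imwrite(f"pics/{nm}7.png",cv2.resize(a[:,:,::-1],None,fx=6,fy=6,interpolation=cv2.INTER_CUBIC))
E
```

```text
time: 6.38
position: [0.4816, -0.225, 0.2701]
orientation: [-1.088, 2.42, -0.22]
contact_force: [0.8, -1.0, -0.2]
opening: 0.502
t 6.38 p [ 0.4816 -0.225   0.2701] F [ 0.8408 -1.0441 -0.2211] T [0.0021 0.5122 0.0154] op 0.502
j [ 0.6219  0.2704 -0.2127  2.1305 -0.5733  0.3545 -1.3658]
axes [-0.5722 -0.7392 -0.3553] [-0.6629  0.6719 -0.3304] [ 0.4829  0.0465 -0.8744]
offset/.25: [ 0.0012 -0.0056 -0.0026]
twist/.5: [-0.0006  0.0005 -0.0029]
```

View pics/side7.png

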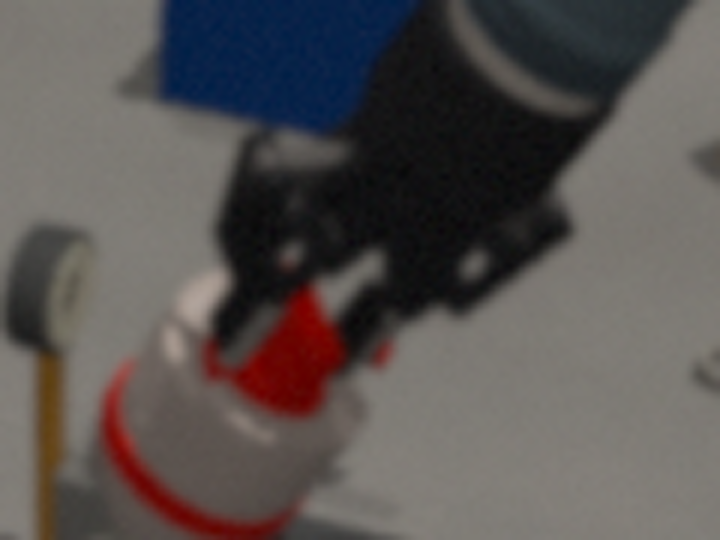

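View pics/top7.png

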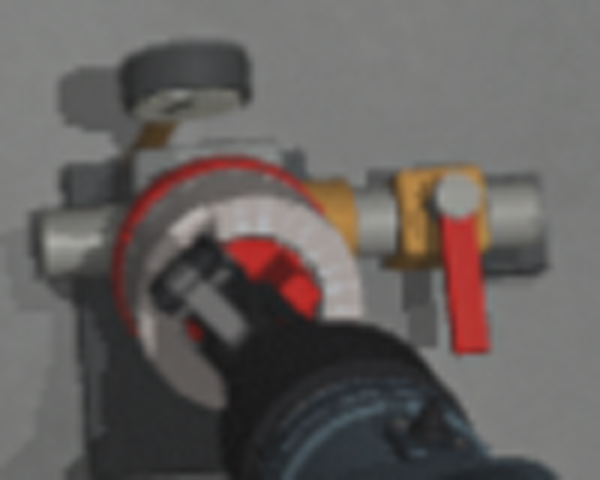

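The crops show the bar between the two fingers, which match its direction. Closing.

```bash
python3 -m creep '{"grip":[0.5,0.7,1,1,1,1,1],"offset":[[0,0,0],[0,0,0],[0,0,0],[0,0,0],[0,0,0],[0,0,0],[0,0,0]],"twist":[[0,0,0],[0,0,0],[0,0,0],[0,0,0],[0,0,0],[0,0,0],[0,0,0]]}' 80
python3 - <<'E'
from tgt import *; from w import st
o,M=st(T(.006),Rt(43)); print('tool F',M.T@o['contact_force'])
E
```

```text
time: 7.07
position: [0.4818, -0.2252, 0.2709]
orientation: [-1.087, 2.419, -0.223]
contact_force: [-2.1, -0.2, 4.1]
opening: 0.148
t 7.07 p [ 0.4818 -0.2252  0.2709] F [-2.1162 -0.2078  4.0545] T [-0.0966  0.486  -0.1127] op 0.148
j [ 0.6218  0.2691 -0.2126  2.1304 -0.5736  0.3533 -1.3655]
axes [-0.5719 -0.7394 -0.3552] [-0.6619  0.6718 -0.3326] [ 0.4846  0.0449 -0.8736]
offset/.25: [ 0.002  -0.0036 -0.0003]
twist/.5: [-0.0055  0.0006 -0.0022]
tool F [-0.0763 -0.0875 -4.5768]
```

```bash
python3 -m creep '{"grip":[1,1,1,1,1],"offset":[[0,0,0.01],[0,0,0.02],[0,0,0.032],[0,0,0.032],[0,0,0.032]],"twist":[[0,0,0],[0,0,0],[0,0,0],[0,0,0],[0,0,0]]}' 80
python3 - <<'E'
from tgt import *; from w import st
o,M=st(T(.006-.008),Rt(43)); print('tool F',M.T@o['contact_force'],'h',(o['position']-T(0))@n)
E
```

```text
time: 7.48
position: [0.4857, -0.2249, 0.2638]
orientation: [-1.087, 2.419, -0.223]
contact_force: [-4.9, 0.1, 7.4]
opening: 0.148
t 7.48 p [ 0.4857 -0.2249  0.2638] F [-4.9236  0.0575  7.4372] T [-0.094   0.7109  0.0094] op 0.148
j [ 0.6214  0.2876 -0.2174  2.126  -0.5787  0.3387 -1.3597]
axes [-0.572  -0.7393 -0.3554] [-0.662   0.6719 -0.3323] [ 0.4844  0.0452 -0.8737]
offset/.25: [ 0.0018 -0.0032 -0.0007]
twist/.5: [-0.0047  0.0008 -0.0026]
tool F [ 0.1309  0.8267 -8.8801] h -0.0021853571273961914
```

```bash
python3 -m creep '{"grip":[1,1,1,1,1,1,1],"offset":[[0,0,0],[0,0,0],[0,0,0],[0,0,0],[0,0,0],[0,0,0],[0,0,0]],"twist":[[0,0,-0.2],[0,0,-0.4],[0,0,-0.6],[0,0,-0.8],[0,0,-1],[0,0,-1],[0,0,-1]]}' 80
python3 - <<'E'
from tgt import *; from w import st
o,M=st(T(-.002),Rt(43)); print('tool F',M.T@o['contact_force'],'tool T',M.T@o['ft_torque'],'h',(o['position']-T(0))@n)
E
```

```text
time: 8.07
position: [0.4853, -0.2248, 0.2636]
orientation: [-1.677, 2.105, -0.381]
contact_force: [-5.6, 0.6, 7.8]
opening: 0.151
t 8.07 p [ 0.4853 -0.2248  0.2636] F [-5.5935  0.6131  7.7764] T [-0.138   0.8225  0.0337] op 0.151
j [ 0.7273  0.2981 -0.3341  2.1218 -0.4798  0.3267 -0.9433]
axes [-0.1841 -0.971  -0.1527] [-0.8557  0.2348 -0.4611] [ 0.4836  0.0457 -0.8741]
offset/.25: [ 0.0031 -0.0039 -0.0006]
twist/.5: [-0.0027 -0.0002  0.9982]
tool F [-0.7526  1.3445 -9.4743] tool T [-0.7784  0.2956 -0.0585] h -0.002160009332748633
```

```bash
python3 -m creep '{"grip":[1,1,1,1,1,1,1],"offset":[[0,0,0],[0,0,0],[0,0,0],[0,0,0],[0,0,0],[0,0,0],[0,0,0]],"twist":[[0,0,-0.2],[0,0,-0.4],[0,0,-0.6],[0,0,-0.8],[0,0,-1],[0,0,-1],[0,0,-1]]}' 80
python3 - <<'E'
from tgt import *; from w import st
o,M=st(T(-.002),Rt(43)); print('tool F',M.T@o['contact_force'],'tool T',M.T@o['ft_torque'],'h',(o['position']-T(0))@n)
E
python3 -m creep '{"grip":[1,1,1,1,1,1,1],"offset":[[0,0,0],[0,0,0],[0,0,0],[0,0,0],[0,0,0],[0,0,0],[0,0,0]],"twist":[[0,0,-0.2],[0,0,-0.4],[0,0,-0.6],[0,0,-0.8],[0,0,-1],[0,0,-1],[0,0,-1]]}' 80
python3 - <<'E'
from tgt import *; from w import st
o,M=st(T(-.002),Rt(43+90)); print('tool F',M.T@o['contact_force'],'tool T',M.T@o['ft_torque'],'h',(o['position']-T(0))@n)
E
```

```text
time: 8.65
position: [0.4853, -0.2246, 0.2635]
orientation: [-2.193, 1.661, -0.525]
contact_force: [-5.9, 0.3, 7.5]
opening: 0.146
t 8.65 p [ 0.4853 -0.2246  0.2635] F [-5.8624  0.2573  7.4662] T [-0.0547  0.8678  0.0744] op 0.146
j [ 0.8343  0.3134 -0.4531  2.1171 -0.3641  0.3163 -0.5426]
axes [ 0.2488 -0.9647  0.0867] [-0.8394 -0.2594 -0.4777] [ 0.4833  0.0461 -0.8743]
offset/.25: [ 0.0051 -0.0021 -0.001 ]
twist/.5: [-0.0018 -0.0004  1.9981]
tool F [-1.0597  1.2877 -9.3487] tool T [-0.8443 -0.2147 -0.0515] h -0.0022397167586417546
time: 9.23
position: [0.4852, -0.2248, 0.2634]
orientation: [-2.61, 1.098, -0.645]
contact_force: [-5.1, 0.3, 7.7]
opening: 0.149
t 9.23 p [ 0.4852 -0.2248  0.2634] F [-5.0965  0.2602  7.7438] T [-0.0477  0.9559  0.037 ] op 0.149
j [ 0.9405  0.3339 -0.572   2.1126 -0.2293  0.3092 -0.1587]
axes [ 0.6208 -0.7222  0.3049] [-0.6175 -0.6901 -0.3774] [ 0.4829  0.046  -0.8744]
offset/.25: [ 0.0056 -0.0001 -0.0011]
twist/.5: [ 0.0001 -0.0012 -0.1437]
tool F [-0.9912  0.0454 -9.2209] tool T [-0.7087 -0.6441 -0.0114] h -0.0022806614272246556
```

```bash
python3 -m creep '{"grip":[1,1,1],"offset":[[0,0,0],[0,0,0],[0,0,0]],"twist":[[0,0,-0.1],[0,0,-0.15],[0,0,-0.15]]}' 80
python3 - <<'E'
from tgt import *; from w import st
o,M=st(T(-.002),Rt(43+90)); print('tool F',M.T@o['contact_force'],'tool T',M.T@o['ft_torque'],'h',(o['position']-T(0))@n)
from workcell import camera
for nm in('top','side'):
    c=camera(nm); np.savez(nm+"8.npz",**c)
    a=c['img'][160:240,370:470] if nm=='top' else c['img'][110:200,300:420]
    cv2.imwrite(f"pics/{nm}8.png",cv2.resize(a[:,:,::-1],None,fx=6,fy=6,interpolation=cv2.INTER_CUBIC))
E
```

```text
time: 9.48
position: [0.4851, -0.2247, 0.2633]
orientation: [-2.662, 1.003, -0.661]
contact_force: [-5.9, -0.2, 7.1]
opening: 0.153
t 9.48 p [ 0.4851 -0.2247  0.2633] F [-5.8838 -0.1972  7.1451] T [-0.0718  0.9092 -0.0177] op 0.153
j [ 0.956   0.3374 -0.5897  2.112  -0.2075  0.3085 -0.1023]
axes [ 0.6656 -0.6683  0.3322] [-0.5691 -0.7425 -0.3533] [ 0.4828  0.0461 -0.8745]
offset/.25: [ 0.0059  0.0005 -0.0012]
twist/.5: [ 0.0002 -0.0008  0.007 ]
tool F [-1.4111  0.9702 -9.0982] tool T [-0.6612 -0.628   0.0228] h -0.0023040616294646293
```

View pics/side8.png

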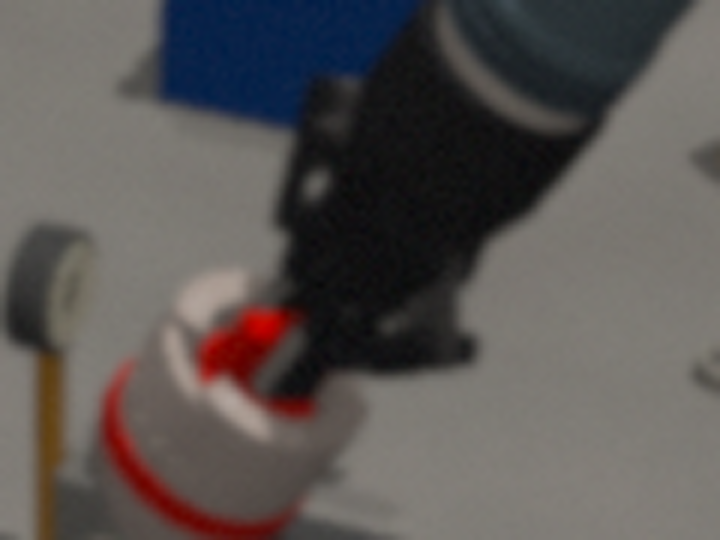

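View pics/top8.png

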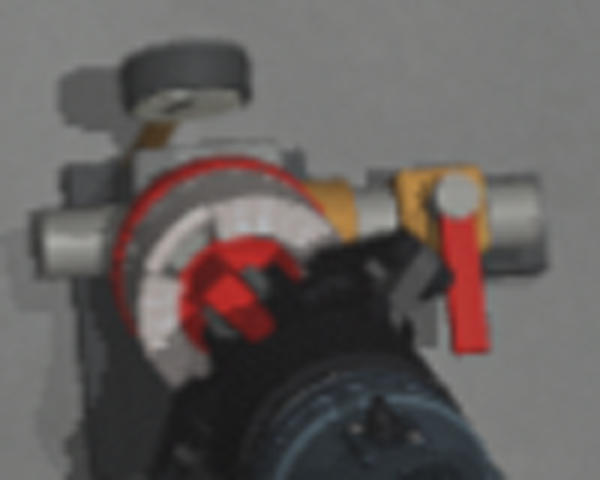

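```bash
python3 -m creep '{"grip":[1,1,1,1,1,1],"offset":[[0,0,-0.015],[0,0,-0.03],[0,0,-0.045],[0,0,-0.06],[0,0,-0.06],[0,0,-0.06]],"twist":[[0,0,0],[0,0,0],[0,0,0],[0,0,0],[0,0,0],[0,0,0]]}' 80
python3 - <<'E'
from tgt import *; from w import st
o,M=st(T(-.002),Rt(43+90)); print('tool F',M.T@o['contact_force'],'tool T',M.T@o['ft_torque'],'h',(o['position']-T(0))@n)
E
```

```text
time: 10.08
position: [0.4781, -0.225, 0.2763]
orientation: [-2.661, 1.004, -0.662]
contact_force: [-0.3, -1.0, -0.6]
opening: 0.15
t 10.08 p [ 0.4781 -0.225   0.2763] F [-0.2893 -0.9754 -0.5765] T [-0.1892  0.6067 -0.0923] op 0.15
j [ 0.9886  0.3056 -0.6132  2.1185 -0.2297  0.3352 -0.084 ]
axes [ 0.6651 -0.6686  0.3326] [-0.569  -0.7422 -0.354 ] [ 0.4835  0.0461 -0.8741]
offset/.25: [0.0065 0.0019 0.0576]
twist/.5: [-0.0009 -0.002   0.0062]
tool F [0.2679 1.0926 0.319 ] tool T [-0.5622 -0.31    0.0171] h 0.012405422238403612
```

```bash
python3 -m creep '{"grip":[1,1,1,1,1,1,1,1],"offset":[[0,0,-0.03],[0,0,-0.07],[0,0,-0.11],[0,0,-0.16],[0,0,-0.21],[0,0,-0.26],[0,0,-0.26],[0,0,-0.26]],"twist":[[0,0,0],[0,0,0],[0,0,0],[0,0,0],[0,0,0],[0,0,0],[0,0,0],[0,0,0]]}' 80
python3 - <<'E'
from tgt import *; from w import st
o,M=st(T(-.002),Rt(43+90)); print('tool F',M.T@o['contact_force'],'tool T',M.T@o['ft_torque'],'h',(o['position']-T(0))@n)
from workcell import camera
for nm in('top','side'):
    c=camera(nm); np.savez(nm+"9.npz",**c)
    a=c['img'][150:270,350:510] if nm=='top' else c['img'][80:230,270:470]
    cv2.imwrite(f"pics/{nm}9.png",cv2.resize(a[:,:,::-1],None,fx=4,fy=4,interpolation=cv2.INTER_CUBIC))
E
```

```text
time: 10.75
position: [0.4465, -0.2281, 0.3342]
orientation: [-2.662, 1.004, -0.665]
contact_force: [0.2, 0.3, -0.4]
opening: 0.147
t 10.75 p [ 0.4465 -0.2281  0.3342] F [ 0.224   0.3349 -0.3793] T [-0.1027  0.6658  0.0242] op 0.147
j [ 1.1268  0.156  -0.6924  2.1339 -0.3546  0.4741  0.0238]
axes [ 0.6644 -0.6683  0.3346] [-0.5692 -0.7426 -0.353 ] [ 0.4844  0.0441 -0.8737]
offset/.25: [0.0043 0.0024 0.3218]
twist/.5: [ 0.0008 -0.0062  0.0071]
tool F [-0.2019 -0.2422  0.4547] tool T [-0.5052 -0.4445 -0.0415] h 0.0784494213357726
```

View pics/side9.png

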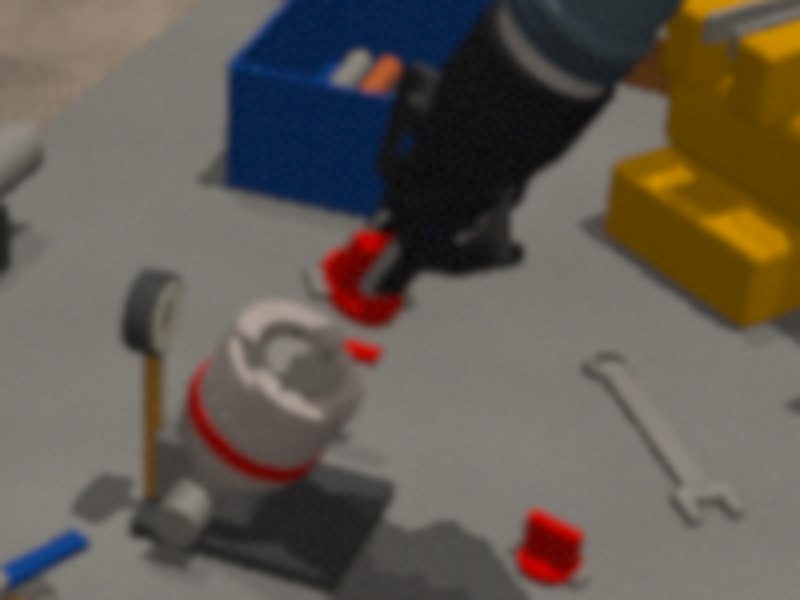

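View pics/top9.png

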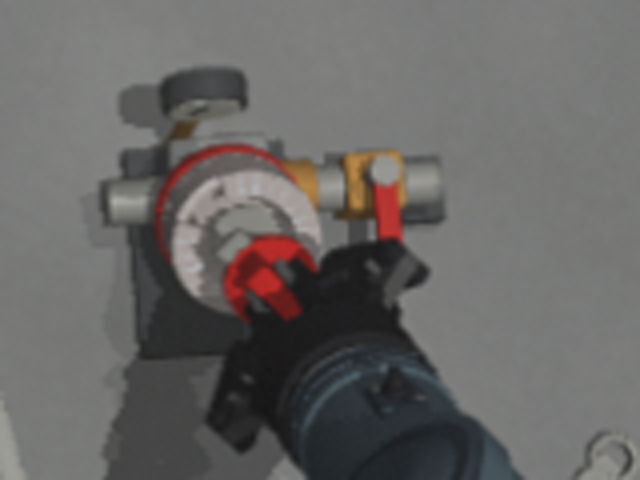

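The crops show the red cover held clear of the open barrel, with both lugs out. Next I'll raise it, bring the tool upright and carry it to the tray.

Run:
```python
from tgt import *; from w import st
s=.5**.5
Rd=np.array([[s,-s,0],[-s,-s,0],[0,0,-1.]])
o,M=st([.43,-.20,.46],Rd)
```

```text
t 10.85 p [ 0.4466 -0.2278  0.3331] F [ 0.6322  0.0982 -2.264 ] T [-0.0964  0.6668  0.0022] op 0.147
j [ 1.1255  0.1581 -0.6919  2.1345 -0.3544  0.474   0.0237]
axes [ 0.6654 -0.6684  0.3324] [-0.569  -0.7424 -0.3536] [ 0.4831  0.0462 -0.8743]
offset/.25: [ 0.0505 -0.2243 -0.4708]
twist/.5: [-0.7605 -0.6701  0.1259]
```

```bash
python3 -m creep '{"grip":[1,1,1,1,1,1,1,1,1],"offset":[[0.01,-0.05,-0.1],[0.02,-0.1,-0.2],[0.03,-0.15,-0.3],[0.04,-0.2,-0.4],[0.05,-0.22,-0.47],[0.05,-0.22,-0.47],[0.05,-0.22,-0.47],[0.05,-0.22,-0.47],[0.05,-0.22,-0.47]],"twist":[[0,0,0],[-0.15,-0.13,0.02],[-0.3,-0.27,0.05],[-0.45,-0.4,0.07],[-0.6,-0.54,0.1],[-0.76,-0.67,0.126],[-0.76,-0.67,0.126],[-0.76,-0.67,0.126],[-0.76,-0.67,0.126]]}' 80
python3 - <<'E'
from tgt import *; from w import st
s=.5**.5
Rd=np.array([[s,-s,0],[-s,-s,0],[0,0,-1.]])
o,M=st([.44,0.03,.46],Rd)
E
```

```text
time: 11.6
position: [0.4293, -0.2008, 0.458]
orientation: [-2.9, 1.201, 0.0]
contact_force: [-0.3, 0.4, -0.5]
opening: 0.151
t 11.6 p [ 0.4293 -0.2008  0.458 ] F [-0.3039  0.3566 -0.5367] T [0.002  0.0626 0.0037] op 0.151
j [ 1.0429  0.0351 -0.6963  1.9133  0.0213  1.2015 -0.4457]
axes [ 0.7074 -0.7068 -0.0012] [-0.7068 -0.7074 -0.0024] [ 0.0008  0.0025 -1.    ]
offset/.25: [-0.6223 -0.6832 -0.0055]
twist/.5: [-0.0048  0.0024  0.0009]
```

```bash
python3 -m creep '{"grip":[1,1,1,1,1,1,1,1,1,1],"offset":[[-0.07,-0.075,0],[-0.14,-0.15,0],[-0.21,-0.23,0],[-0.28,-0.31,0],[-0.35,-0.38,0],[-0.42,-0.46,0],[-0.49,-0.54,0],[-0.56,-0.61,0],[-0.62,-0.68,0],[-0.62,-0.68,0]],"twist":[[0,0,0],[0,0,0],[0,0,0],[0,0,0],[0,0,0],[0,0,0],[0,0,0],[0,0,0],[0,0,0],[0,0,0]]}' 80
python3 - <<'E'
from tgt import *; from w import st
s=.5**.5
Rd=np.array([[s,-s,0],[-s,-s,0],[0,0,-1.]])
o,M=st([.411,.301,.44],Rd)
E
```

```text
time: 12.43
position: [0.4395, 0.0342, 0.4589]
orientation: [-2.904, 1.189, 0.0]
contact_force: [0.9, 1.0, -1.5]
opening: 0.152
t 12.43 p [0.4395 0.0342 0.4589] F [ 0.8603  0.998  -1.4881] T [ 0.0931 -0.041  -0.0326] op 0.152
j [ 0.8313 -0.0521 -0.9521  1.9709 -0.049   1.1996 -0.8801]
axes [ 0.7126 -0.7015 -0.0015] [-0.7015 -0.7126 -0.0034] [ 0.0013  0.0035 -1.    ]
offset/.25: [-0.8301 -0.6802  0.0791]
twist/.5: [-0.0068  0.003   0.0157]
```

```bash
python3 -m creep '{"grip":[1,1,1,1,1,1,1,1],"offset":[[-0.08,-0.06,0],[-0.16,-0.12,0],[-0.24,-0.19,0],[-0.32,-0.26,0],[-0.4,-0.33,0],[-0.48,-0.4,0],[-0.5,-0.41,0],[-0.5,-0.41,0]],"twist":[[0,0,0],[0,0,0],[0,0,0],[0,0,0],[0,0,0],[0,0,0],[0,0,0],[0,0,0]]}' 80
python3 - <<'E'
from tgt import *; from w import st
s=.5**.5
Rd=np.array([[s,-s,0],[-s,-s,0],[0,0,-1.]])
o,M=st([.411,.301,.36],Rd)
E
```

```text
time: 13.1
position: [0.4233, 0.1914, 0.4588]
orientation: [-2.904, 1.195, 0.002]
contact_force: [-0.3, -0.6, -0.6]
opening: 0.149
t 13.1 p [0.4233 0.1914 0.4588] F [-0.2878 -0.6463 -0.5559] T [-0.0818 -0.0144 -0.023 ] op 0.149
j [ 0.6473  0.047  -1.162   1.9187  0.0443  1.2041 -1.3108]
axes [ 0.7104 -0.7037 -0.0016] [-0.7037 -0.7104 -0.0008] [-0.0006  0.0018 -1.    ]
offset/.25: [-0.3427 -0.2764  0.3962]
twist/.5: [-0.0017  0.0033  0.0095]
```

```bash
python3 -m creep '{"grip":[1,1,1,1,1,1,1],"offset":[[-0.08,-0.065,0],[-0.16,-0.13,0],[-0.25,-0.2,0.05],[-0.34,-0.275,0.15],[-0.34,-0.275,0.28],[-0.34,-0.275,0.4],[-0.34,-0.275,0.4]],"twist":[[0,0,0],[0,0,0],[0,0,0],[0,0,0],[0,0,0],[0,0,0],[0,0,0]]}' 80
python3 - <<'E'
from tgt import *; from w import st
s=.5**.5
Rd=np.array([[s,-s,0],[-s,-s,0],[0,0,-1.]])
o,M=st([.411,.301,.21],Rd)
from workcell import camera
for nm in('top','side'):
    c=camera(nm); np.savez(nm+"10.npz",**c)
    a=c['img'][220:340,120:280] if nm=='top' else c['img'][280:480,160:420]
    cv2.imwrite(f"pics/{nm}10.png",cv2.resize(a[:,:,::-1],None,fx=3,fy=3,interpolation=cv2.INTER_CUBIC))
E
```

```text
time: 13.68
position: [0.4117, 0.2942, 0.3526]
orientation: [2.891, -1.2, -0.011]
contact_force: [-0.7, -1.7, -2.1]
opening: 0.15
t 13.68 p [0.4117 0.2942 0.3526] F [-0.7356 -1.722  -2.1249] T [-0.1106  0.0536 -0.021 ] op 0.15
j [ 0.2619  0.3721 -1.1111  1.9461  0.3778  1.0695 -1.8   ]
axes [ 0.7062 -0.708  -0.002 ] [-0.7079 -0.7061  0.0134] [-0.0109 -0.008  -0.9999]
offset/.25: [-0.0202 -0.0249  0.5702]
twist/.5: [ 0.0268  0.004  -0.0026]
```

View pics/side10.png

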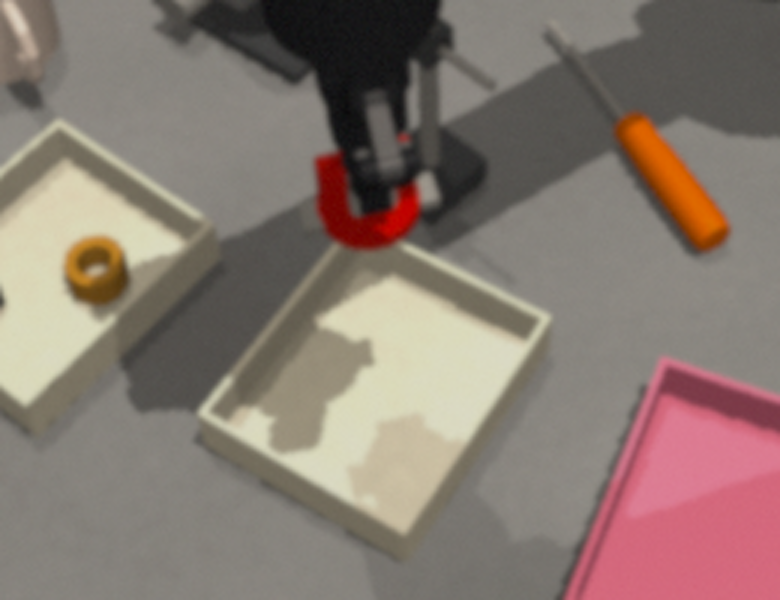

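View pics/top10.png

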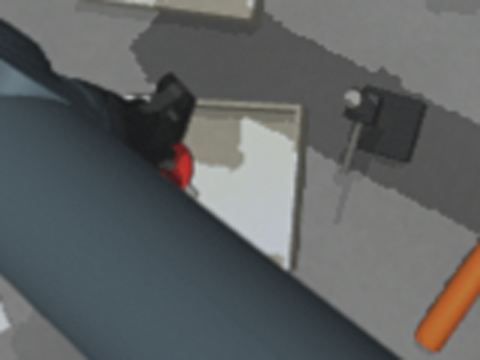

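```bash
python3 -m creep '{"grip":[1,1,1,1,1,1,1,1,1],"offset":[[-0.02,-0.025,0.1],[-0.02,-0.025,0.22],[-0.02,-0.025,0.34],[-0.02,-0.025,0.46],[-0.02,-0.025,0.53],[-0.02,-0.025,0.57],[-0.02,-0.025,0.57],[-0.02,-0.025,0.57],[-0.02,-0.025,0.57]],"twist":[[0,0,0],[0,0,0],[0,0,0],[0,0,0],[0,0,0],[0,0,0],[0,0,0],[0,0,0],[0,0,0]]}' 80
python3 - <<'E'
from tgt import *; from w import st
s=.5**.5
Rd=np.array([[s,-s,0],[-s,-s,0],[0,0,-1.]])
o,M=st([.411,.301,.191],Rd)
from workcell import camera
for nm in('top','side'):
    c=camera(nm); np.savez(nm+"11.npz",**c)
    a=c['img'][220:340,120:280] if nm=='top' else c['img'][280:480,160:420]
    cv2.imwrite(f"pics/{nm}11.png",cv2.resize(a[:,:,::-1],None,fx=3,fy=3,interpolation=cv2.INTER_CUBIC))
E
```

```text
time: 14.53
position: [0.4155, 0.307, 0.2194]
orientation: [-2.898, 1.203, -0.005]
contact_force: [0.9, -0.1, -1.5]
opening: 0.15
t 14.53 p [0.4155 0.307  0.2194] F [ 0.9054 -0.0519 -1.5389] T [-0.0119  0.0407 -0.0423] op 0.15
j [ 0.0628  0.5815 -0.9239  2.0134  0.625   0.85   -2.0019]
axes [ 0.7061 -0.7081  0.0015] [-0.7081 -0.7061 -0.005 ] [ 0.0046  0.0024 -1.    ]
offset/.25: [0.0043 0.0303 0.1135]
twist/.5: [-0.0099 -0.003  -0.0029]
```

View pics/side11.png

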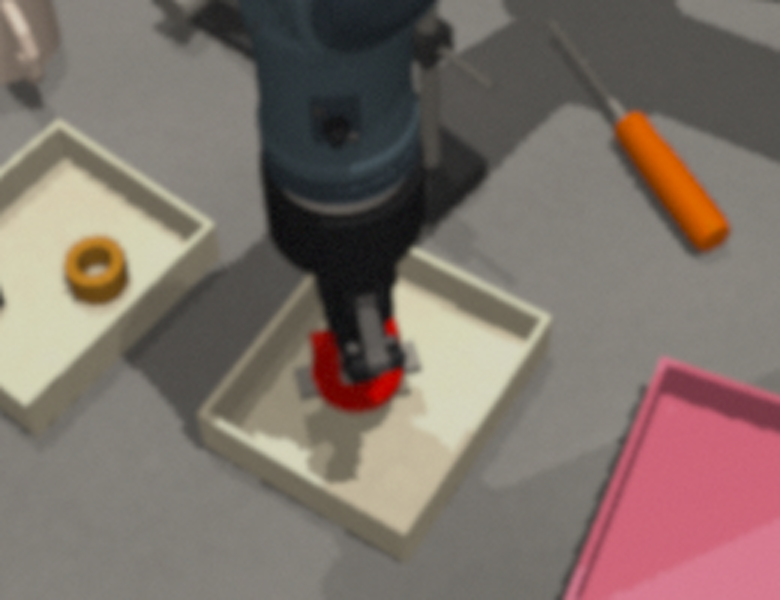

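```bash
python3 -m creep '{"grip":[1,1,1,1,1,1],"offset":[[0,0.01,0.03],[0.004,0.02,0.06],[0.004,0.025,0.08],[0.004,0.025,0.09],[0.004,0.025,0.09],[0.004,0.025,0.09]],"twist":[[0,0,0],[0,0,0],[-0.01,-0.003,0],[-0.01,-0.003,0],[-0.01,-0.003,0],[-0.01,-0.003,0]]}' 80
python3 - <<'E'
from tgt import *; from w import st
s=.5**.5
Rd=np.array([[s,-s,0],[-s,-s,0],[0,0,-1.]])
o,M=st([.411,.301,.191],Rd)
E
```

```text
time: 15.13
position: [0.4102, 0.3013, 0.1943]
orientation: [2.899, -1.201, -0.005]
contact_force: [-0.2, -0.8, -1.7]
opening: 0.15
t 15.13 p [0.4102 0.3013 0.1943] F [-0.2357 -0.7682 -1.7335] T [ 0.0303 -0.0802  0.006 ] op 0.15
j [ 0.0419  0.6124 -0.8911  2.0352  0.6605  0.8138 -2.0278]
axes [ 0.7071 -0.7071 -0.0014] [-0.7071 -0.7071  0.005 ] [-0.0045 -0.0025 -1.    ]
offset/.25: [ 0.0031 -0.0017  0.0131]
twist/.5: [ 0.01    0.0029 -0.0001]
```

Not in contact yet (Fz −1.7 N is about the cover's weight). I'll step down until it touches.

```bash
python3 -m creep '{"grip":[1,1,1,1],"offset":[[0,0,0.006],[0,0,0.01],[0,0,0.01],[0,0,0.01]],"twist":[[0.005,0.001,0],[0.005,0.001,0],[0.005,0.001,0],[0.005,0.001,0]]}' 80; python3 w.py | grep F
python3 -m creep '{"grip":[1,1,1],"offset":[[0,0,0.006],[0,0,0.006],[0,0,0.006]],"twist":[[0,0,0],[0,0,0],[0,0,0]]}' 80; python3 w.py
```

```text
time: 15.47
position: [0.4104, 0.3013, 0.1922]
orientation: [2.901, -1.202, -0.002]
contact_force: [-0.2, 0.9, -1.2]
opening: 0.145
t 15.47 p [0.4104 0.3013 0.1922] F [-0.2252  0.8513 -1.1729] T [-0.0117 -0.0089 -0.0167] op 0.145
time: 15.72
position: [0.4105, 0.3014, 0.1908]
orientation: [2.901, -1.202, -0.002]
contact_force: [-0.1, 0.2, -1.2]
opening: 0.147
t 15.72 p [0.4105 0.3014 0.1908] F [-0.0719  0.1883 -1.1622] T [ 0.0701 -0.0296  0.0044] op 0.147
j [ 0.0368  0.6169 -0.8846  2.0367  0.6694  0.805  -2.0346]
axes [ 0.7068 -0.7074 -0.0005] [-0.7074 -0.7068  0.0014] [-0.0013 -0.0007 -1.    ]
```

```bash
python3 -m creep '{"grip":[1,1,1],"offset":[[0,0,0.006],[0,0,0.006],[0,0,0.006]],"twist":[[0,0,0],[0,0,0],[0,0,0]]}' 80; python3 w.py | grep F
python3 -m creep '{"grip":[1,1,1],"offset":[[0,0,0.006],[0,0,0.006],[0,0,0.006]],"twist":[[0,0,0],[0,0,0],[0,0,0]]}' 80; python3 w.py|grep F;  python3 - <<'E'
from workcell import camera
from h import *
c=camera('side'); np.savez("side12.npz",**c)
cv2.imwrite(f"pics/side12.png",cv2.resize(c['img'][340:460,210:370,::-1],None,fx=5,fy=5,interpolation=cv2.INTER_CUBIC))
E
```

```text
time: 15.97
position: [0.4104, 0.3017, 0.1907]
orientation: [2.9, -1.202, 0.0]
contact_force: [-3.5, -3.5, 11.8]
opening: 0.147
t 15.97 p [0.4104 0.3017 0.1907] F [-3.5088 -3.4998 11.8396] T [-0.5615  0.5404 -0.0007] op 0.147
time: 16.22
position: [0.4103, 0.302, 0.1906]
orientation: [2.898, -1.201, 0.002]
contact_force: [-5.4, -6.8, 22.6]
opening: 0.153
t 16.22 p [0.4103 0.302  0.1906] F [-5.3692 -6.8468 22.6056] T [-1.1517  1.1027 -0.0463] op 0.153
```

View pics/side12.png

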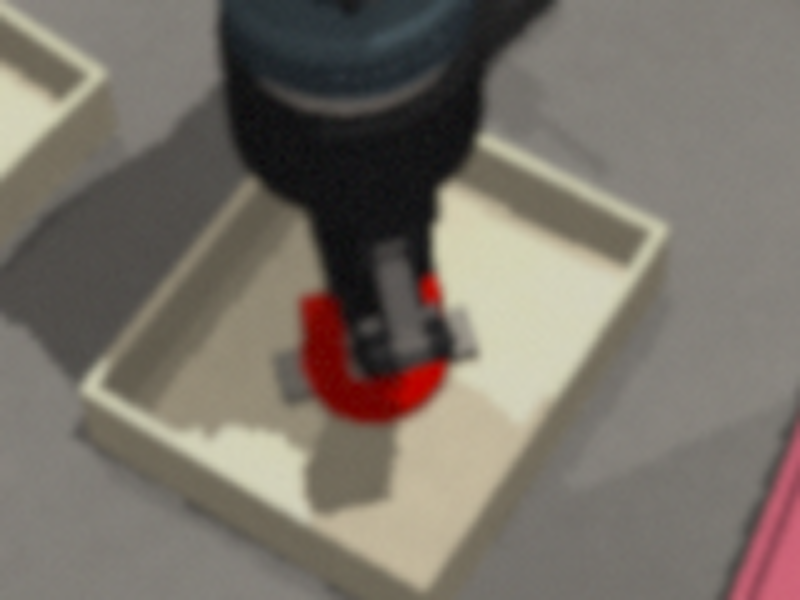

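```bash
python3 -m creep '{"grip":[1,1,1],"offset":[[0,0,-0.005],[0,0,-0.01],[0,0,-0.01]],"twist":[[0,0,0],[0,0,0],[0,0,0]]}' 20; python3 w.py | grep F
python3 -m creep '{"grip":[0.6,0.5,0.3,0.2,0,0],"offset":[[0,0,0],[0,0,0],[0,0,0],[0,0,0],[0,0,0],[0,0,0]],"twist":[[0,0,0],[0,0,0],[0,0,0],[0,0,0],[0,0,0],[0,0,0]]}'; python3 w.py|grep F;  python3 - <<'E'
from workcell import camera
from h import *
c=camera('side'); np.savez("side13.npz",**c)
cv2.imwrite(f"pics/side13.png",cv2.resize(c['img'][340:460,210:370,::-1],None,fx=5,fy=5,interpolation=cv2.INTER_CUBIC))
E
```

```text
time: 16.52
position: [0.4105, 0.3014, 0.1907]
orientation: [2.901, -1.202, -0.001]
contact_force: [-1.0, -1.5, 5.4]
opening: 0.147
t 16.52 p [0.4105 0.3014 0.1907] F [-1.0227 -1.5327  5.3728] T [-0.1604  0.2545  0.061 ] op 0.147
time: 17.02
position: [0.4103, 0.3012, 0.19]
orientation: [2.901, -1.202, -0.002]
contact_force: [0.1, -0.8, 0.6]
opening: 0.497
t 17.02 p [0.4103 0.3012 0.19  ] F [ 0.1245 -0.7555  0.587 ] T [-0.0008 -0.0039  0.0192] op 0.497
```

View pics/side13.png

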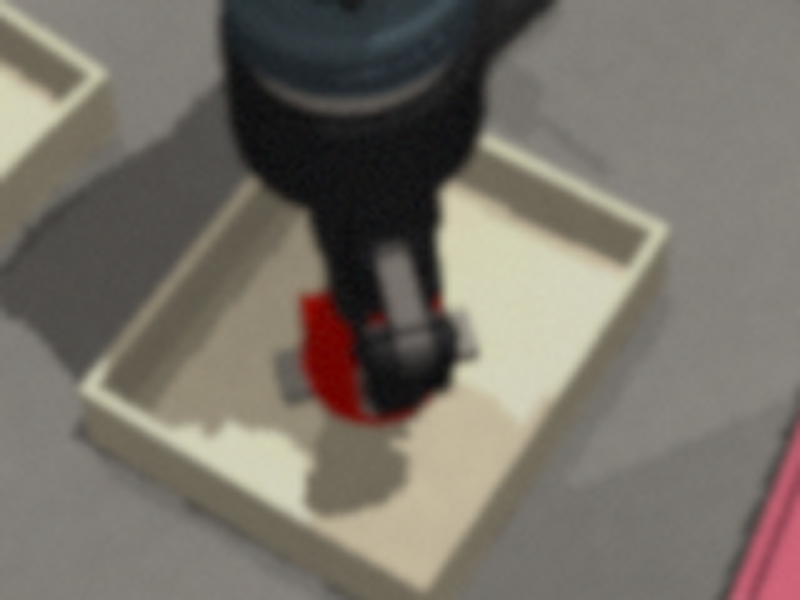

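Released, and the cover has not moved. Now I'll lift straight up and check.

```bash
python3 -m creep '{"grip":[0,0,0,0,0,0,0,0,0],"offset":[[0,0,-0.05],[0,0,-0.12],[0,0,-0.2],[0,0,-0.32],[0,0,-0.45],[0,0,-0.6],[0,0,-0.75],[0,0,-0.75],[0,0,-0.75]],"twist":[[0,0,0],[0,0,0],[0,0,0],[0,0,0],[0,0,0],[0,0,0],[0,0,0],[0,0,0],[0,0,0]]}'; python3 w.py;  python3 - <<'E'
from workcell import camera
from h import *
for nm in('top','side'):
    c=camera(nm); np.savez(nm+"14.npz",**c)
    cv2.imwrite(f"pics/{nm}14.png",c['img'][:,:,::-1])
cv2.imwrite(f"pics/side14c.png",cv2.resize(c['img'][340:460,210:370,::-1],None,fx=5,fy=5,interpolation=cv2.INTER_CUBIC))
P=pts(c);h=cv2.cvtColor(c['img'],cv2.COLOR_RGB2HSV)
m=((h[...,0]<6)|(h[...,0]>174))&(h[...,1]>170)&(abs(P[...,0]-.41)<.06)&(abs(P[...,1]-.3)<.07)
q=P[m];print(len(q),q.min(0),q.max(0),np.median(q,0),np.percentile(q[:,2],[2,98]))
E
```

```text
time: 17.82
position: [0.411, 0.3026, 0.381]
orientation: [-2.9, 1.201, -0.006]
contact_force: [-0.0, 0.1, -0.4]
opening: 0.502
t 17.82 p [0.411  0.3026 0.381 ] F [-0.0148  0.0772 -0.4362] T [-0.0616 -0.0092  0.0069] op 0.502
j [ 0.2834  0.3399 -1.146   1.9148  0.3499  1.1035 -1.7872]
axes [ 0.707  -0.7072  0.0022] [-0.7072 -0.707  -0.0041] [ 0.0044  0.0014 -1.    ]
678 [0.3841497  0.28331134 0.00661365] [0.42545457 0.32540119 0.04830976] [0.40293185 0.30747346 0.02386901] [0.00897937 0.04605057]
```

View pics/side14c.png

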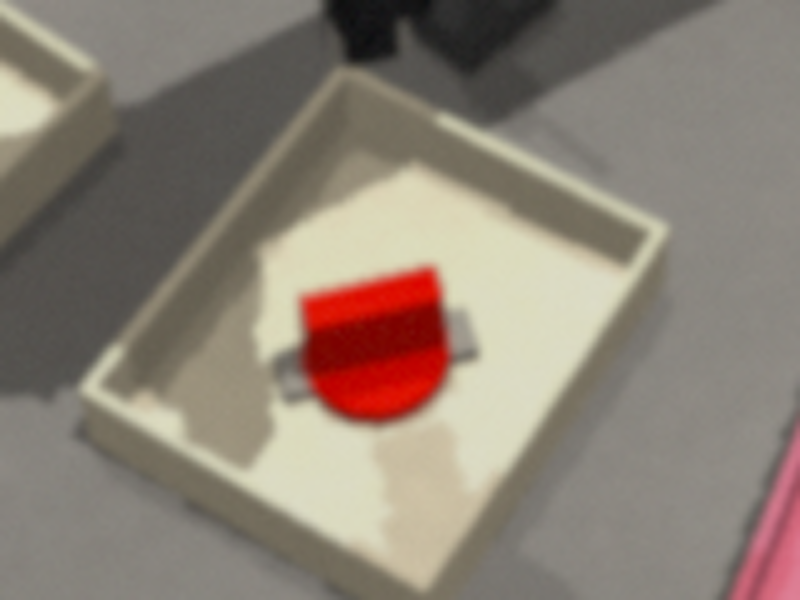

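View pics/top14.png

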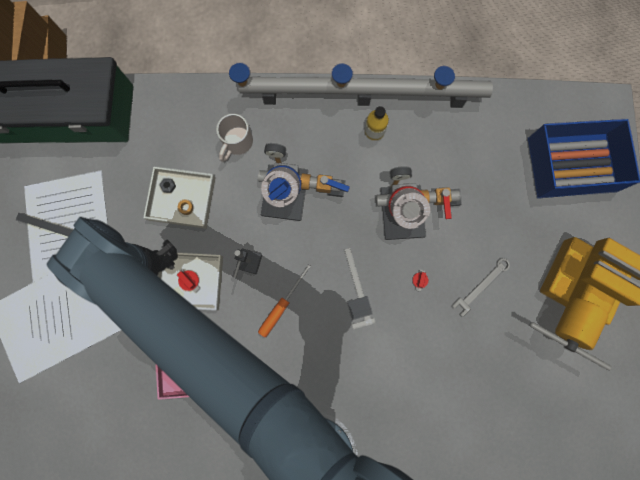

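View pics/side14.png

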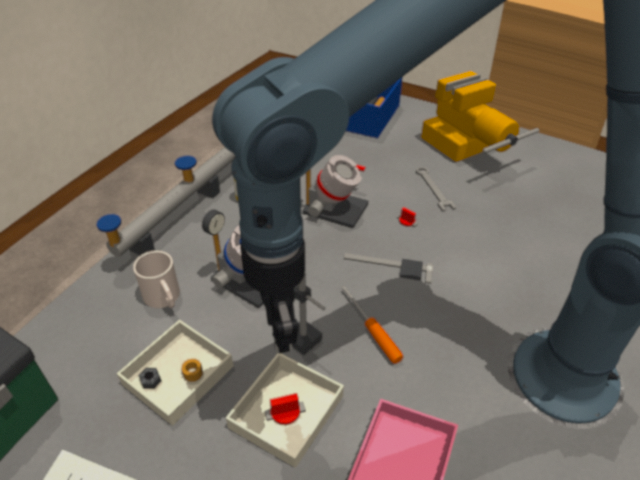

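```bash
python3 -c "
from workcell import hand_in
print(hand_in())"
```

```text
the job is handed in; nothing more can be done
None
```

The job is done and handed in at about 18 s on the robot's clock, well inside the 67 s limit.

**What I did**
- **Valve:** I pushed the red lever round with the closed fingers until about 11 N of resistance showed it was at its stop.
- **Cover:** I gripped the bar, pressed the red cover in by about 8 mm (around 9 N) and turned it 90° anticlockwise. It rose about 6 mm with no resistance, and I drew it straight out along its axis.
- **Tray:** I carried it upright over the gauge stand and lowered it into the empty grey tray until it touched the floor. I then eased off and released it, and the arm is now clear of everything.

**Last checks**
- **Cover in the tray:** It lies flat near the middle, bar upward. The bar's top measures 46 mm above the bench, as expected from its size and the tray floor. It didn't visibly move on release.
- **Everything else:** In the final overhead picture the full tray with the bush and nut, the blue filter's lever and the bystanders look the same as in the first one.

**What disagreed or ran high**
- **Lever angle:** It measured 5.8° from straight towards the robot. The unit's own yaw came out at 4.4° from its base plate but 5.6–6.7° from the barrel, so the picture leaves 1–2° of doubt. The felt stop is what tells me it is fully shut.
- **Set-down force:** I stepped down slightly too far when setting the cover down, so it was pressed on the tray floor with about 23 N for a moment before I backed off. That is below the limits.

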